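# Unlock and set the interlocked levers of a fitting dispenser and drop its tray

### The arm

A 7-joint arm with a two-finger parallel gripper is mounted at the origin on the work surface. World frame = base frame: x ahead of the robot, y to its left, z up, the work surface at z = 0. Lengths are in mm, angles in rad, forces in N, time in s.
With the tool pointing down it reaches from about 400 to 875 mm from the base axis. Payload 4.4 kg.
Tool frame: the origin (TCP) lies at the very end of the fingers, on their centre line; the grasp point (between the pads) lies 19 mm behind it; z points along the fingers, x is the direction in which the jaws open and shut, and the axes are right-handed (so a half turn about z gives the same grasp; the last joint's range is limited). The gripper opens to 85 mm and grips with 20 to 120 N. Pads are 22 mm wide; open, the fingers measure 114 mm over their backs; the gripper's body (76 mm by 85 mm) begins 54 mm behind the grasp point. The pads swing forward as they close: fully open they stand 13 mm farther back than shut.
Start: joints at [1.254, 0.628, 0.038, 1.517, -0.027, 0.996, -0.02], TCP at [161.345, -629.671, 206.913] pointing down, gripper open.
Joint ranges: [-3.06, 3.06], [-0.37, 2.12], [-1.25, 1.32], [0.18, 2.47], [-1.1, 4.24], [0.23, 1.98], [-2.94, 2.94]. Speed limits (rad/s): [2.57, 2.57, 3.14, 3.14, 3.14, 3.14, 3.14].

### API

Orientations are given as [roll, pitch, yaw] about the fixed x, y, z axes, in that order (R = Rz(yaw) Ry(pitch) Rx(roll)).
In Python, from cell import * gives the robot as it stands. The module is installed in compiled form; this text tells all that it offers.
- The arm moves only by the tool play_rows, never from a script. Its argument "targets" is a list of rows, each an object with "slide": the shift along the tool's x, y, z in mm, a list of three; "turn": the turn, a rotation vector about the tool's x, y, z in degrees, a list of three; "hand": the finger opening in mm, from 0 to 85.4. A call has 1 to 5 rows; each row shifts and turns the commanded pose from where the row before left it, along the tool's axes as they then stand; what a row does not reach is not made up. A row lasts 1/8 s, in which the tool goes at most 62.5 mm and 10.7 degrees, less where a joint would pass 70% of its speed; a pose out of reach is approached as far as the arm can. A call is refused whole if a number of a shift passes 62.5 or a number of a turn 10.7, either way. A call with a gripper value outside its range is refused whole. The fingers move at their own pace and stop on an object; the grip force is fixed at half the most. Time passes only in rows, so rows that do not move let the fingers close. It gives the time, the measured TCP pose, the force and the opening at its end, in the units of the state.
- read_state(): the state, without advancing time (a new reading comes with each control period).
- get_image(name): name is "side" or "top" or "wrist"; returns (picture, depth): 480x640x3 uint8, blue, green, red; 480x640 float32, mm along the optical axis (not along the pixel's ray), 0 where there is no reading.
- calibration(name): a dict with "K" (3x3 intrinsics, pixels), "R" (3x3) and "t" (3): a world point X has camera coordinates R X + t. Camera axes: x right, y down, z forward; pixel columns grow to the right and rows downward; lengths in mm; the calibration is good to about 2 mm. The wrist camera is an equidistant fisheye: a pixel r from the principal point sees the ray r / f radians off the axis. A picture is of the moment at which its call begins: read the wrist's pose just before it. calibration takes no time and is no camera call; for the wrist camera it gives the pose at the moment of the call.
- finish_job(): hands the job in, once; it reports no verdict.
The state is a dict: "clock": time; "qpos": joint angles; "qd": joint speeds; "tau": joint torques, N m; "eef_pos": TCP position; "tool_rot": TCP orientation; "force": force on the tool from outside, world axes, zero at the start; "torque": the same for the moment, N m; "width": finger opening in mm.
Only numpy, scipy, OpenCV 4.12 (cv2) and the standard library are available. Lean on these libraries where they do the work, as an engineer would, in place of code of your own. Each camera call takes 0.05 s, during which the arm holds its last target.

### The job

Make the fitting dispenser give out its tray: swing the red lock lever anticlockwise (seen from above) over its click until it is fully home on its stop post, then swing the blue selector lever anticlockwise until it has come up firmly against the tip of its adjusting screw, and leave both there. Then press the round rubber button right down so that the tray comes forward, and let the button come back up. Feel for the stops and do not force either lever or the interlock between them, and leave the loose fittings and the wrench where they are.

Things in the scene. Friction and masses are not known exactly. Their poses are not given: they have to be found in the camera images.
- dispenser: Fixed grey steel fitting dispenser, 280 mm deep (x), 320 mm wide (y), flat deck 120 mm above the counter. Origin at counter height: the case runs from 100 mm in front of it (-x, towards the robot, where the tray is) to 180 mm behind it; +y is its left. From 102 mm behind the origin to the back a hatch rises 25 mm above the deck. Apart from levers, button and nut, nothing on it is over 150 mm high.
- lock_lever (a joint): Angle (rad) of the red lever on its upright spindle, growing anticlockwise from above; starts from 0 to 0.2. It swings freely (1 N at the post) to 1.17, where a spring ball rides over a bump: some 5 N at the post are needed, and short of 1.30 it is pushed back. Past that it goes home on its stop post at 1.396 and stays. Until it is home the plates under the levers block the selector.
- lock_lever_post (a point): Middle of the red lever's upright round plastic post, 18 mm diameter, 36 mm high (18 mm up and down from this point), 65 mm from the spindle; can be gripped from above or pushed. A flat steel arm, 12 mm wide, runs from the post's foot to the spindle hub (28 mm diameter, top 14 mm below this point).
- lock_lever_spindle (a point): Point on the red lever's spindle axis, at the height of the middle of the post (174 mm above the counter).
- lock_plate: Scalloped aluminium interlock plate, 92 mm diameter, 8 mm thick, that turns with the red lever just above the deck. Its ear (62 mm from the axis) meets the stop post. Its origin lies on the spindle axis at deck height.
- lock_stop: Fixed steel stop post, 10 mm diameter, 22 mm high on the deck, 56 mm from the red lever's spindle, for the ear of the lock plate. It must not be rammed: keep well below 20 N on it (which about 15 N at the lever's post would give); 5 N at the post is plenty. Origin at its foot.
- selector_lever (a joint): Angle (rad) of the blue lever on its upright spindle, growing anticlockwise from above; starts at 0. It takes 1.5 N at its post once the lock lever is home; before that it jams within 0.1 rad, and over 11 N at its post then forces the interlock. The adjusting screw stops it somewhere between 1.03 and 1.41, set differently each time, so the stop must be felt. It stays where it is left.
- selector_lever_post (a point): Middle of the blue lever's upright round plastic post: same shape, size and arm as the red one, 65 mm from its spindle.
- selector_lever_spindle (a point): Point on the blue lever's spindle axis, at the height of the middle of the post; 84 mm to the right (dispenser -y) of the red lever's spindle.
- selector_plate: Brass scalloped interlock plate, 92 mm diameter, 8 mm thick, that turns with the blue lever; its fan, 82 mm from the axis, lies under the button and blocks it until the lever has turned about 0.85 rad, and the fan's leading edge meets the adjusting screw. Origin on the spindle axis at deck height.
- stop_bracket: Dark steel bracket, 20 mm high, on the right of the deck, with a level brass adjusting screw (9 mm diameter) pointing to the dispenser's front, 66 mm right of the blue spindle. The screw stands out by a different length each time (24 mm range). A firm touch of 3 to 10 N, held half a second, is right; 15 N is forcing it (forces at the lever's post are about the same). Origin at the bracket's foot.
- button_top (a point): Middle of the top of the round rubber push button, 34 mm diameter, 166 mm above the counter, on a grey block whose top is 150 mm above the counter. Pressed straight down; travel 8 mm, needing 2 N at first and 6 N at the bottom. It springs back. The tray is released in the lower half of the travel.
- button (a joint): Travel (m) of the button: 0 up, 0.008 fully down.
- tray (a joint): Travel (m) of the sprung tray under the button, out of the dispenser's front towards the robot and slightly down: about 0.001 when caught, 0.060 fully forward. It runs out by itself when released.
- tray_front (a point): Middle of the tray's front panel (136 mm wide, 62 mm high).
- brass_nut: Loose brass compression nut, 30 mm across, 14 mm high, on the refill hatch at the back of the dispenser; to be left alone.
- pipe_plug: Loose steel pipe plug, 27 mm diameter, 22 mm high, on the front left corner of the deck; to be left alone.
- spigot_adapter: Loose white plastic spigot adapter, 44 mm across, 50 mm high, standing on the counter beside the dispenser; to be left alone.
- band_clamp: Loose stainless spring band clamp, 38 mm diameter, 12 mm high, on the counter beside the dispenser; to be left alone.
- wrench: Loose 160 mm steel wrench lying on the counter to the left; to be left alone.
- steel_nut: Loose steel nut, 26 mm across, 13 mm high, on the counter to the right; to be left alone.

How it is judged (in metres and radians):
On the way, in this order (a step that is already met when the one before it is completed fails the run):
1. the lock lever is home on its stop post (beyond 1.36 rad) for 0.3 s (value of joint lock_lever above 1.36 rad), for 0.3 s.
2. the selector lever is pressed against its adjusting screw with more than 2 N for 0.2 s, the lock lever still home (contact force between selector_plate and stop_bracket above 2 N and value of joint selector_lever above 1 rad and value of joint lock_lever above 1.36 rad), for 0.2 s.
3. the tray has come fully forward (value of joint tray above 0.055 m), for 0.2 s.
At the end, for the whole second after the job is handed in: The lock lever is home (beyond 1.36 rad), the selector lever is still swung round (beyond 1.0 rad), the tray is forward by more than 55 mm, the button is up again (within 1.5 mm) and the robot touches nothing (value of joint lock_lever above 1.36 rad and value of joint selector_lever above 1 rad and value of joint tray above 0.055 m and value of joint button below 0.0015 m).
It fails at once if the lock lever is rammed onto its stop post (more than 20 N) (contact force between lock_plate and lock_stop above 20 N).
It fails at once if the selector lever is rammed onto its adjusting screw (more than 15 N) (contact force between selector_plate and stop_bracket above 15 N).
It fails at once if the interlock plates are forced against one another (more than 25 N) (contact force between lock_plate and selector_plate above 25 N).
It fails at once if a loose fitting or the wrench is moved by more than 20 mm (distance of any of brass_nut, pipe_plug, spigot_adapter, band_clamp, wrench, steel_nut from where it was at the start of the episode above 0.02 m).
It also fails if it takes over 67 s, if anything falls off the work surface, if the arm or the gripper's body presses on something with over 40 N, if the wrist force passes 120 N, or if a joint passes its speed limit or range.

## Working session

There is one attempt and no reset: what is moved stays moved. The work goes in short steps, Python scripts to look and compute and a tool call to move; the robot and the scene stay as the last step left them, time stands still between calls to the robot, and variables do not carry over. Pictures are saved under pics/ and viewed, and the job is handed in when it is done.

Besides the shell and the picture viewer there is one more tool, called after "Call:" as a command line: name --argument value ..., lists and objects as JSON in quotes. play_rows: Moves the arm, as the interface text tells. Its arguments: {"type":"object","properties":{"targets":{"type":"array"}},"required":["targets"]}

```bash
mkdir -p pics; python3 - <<'E'
from cell import *
import cv2,numpy as np
s=read_state(); print(s)
for n in("side","top"):
    p,d=get_image(n); cv2.imwrite(f"pics/{n}0.png",p); np.save(f"pics/{n}0.npy",d)
    c=calibration(n); print(n,c); np.savez(f"pics/{n}cal.npz",**c)
E
```

```text
{'clock': 0.0, 'qpos': array([ 1.25420355,  0.62931891,  0.03843749,  1.51837739, -0.02697294,
        0.99631132, -0.01994793]), 'qd': array([ 0.00108635, -0.00033078,  0.00225383,  0.0018474 , -0.00090973,
       -0.00032274, -0.00182888]), 'tau': array([-3.63672689e-04, -5.63413882e+01,  1.22676082e+00, -1.93448049e+01,
        1.12060021e-02,  1.04772786e-02, -3.97123102e-06]), 'eef_pos': array([ 161.16509786, -629.00260399,  206.00370283]), 'tool_rot': array([ 3.14154875e+00,  1.89657569e-03, -1.31993340e+00]), 'force': array([-0.03051731,  0.43450677,  0.54580042]), 'torque': array([-0.02561995, -0.01935298,  0.03454479]), 'width': 85.21161741907414}
side {'K': array([[580.77741714,   0.        , 330.19680547],
       [  0.        , 580.77741714, 234.23812344],
       [  0.        ,   0.        ,   1.        ]]), 'R': array([[ 0.98990215, -0.14174558, -0.00138749],
       [-0.08550997, -0.5893082 , -0.80337033],
       [ 0.11305653,  0.79537666, -0.59547812]]), 't': array([-551.81065754,  195.38663095, 1080.4386797 ])}
top {'K': array([[601.16530365,   0.        , 317.08898014],
       [  0.        , 601.16530365, 239.85160199],
       [  0.        ,   0.        ,   1.        ]]), 'R': array([[-0.01337765, -0.99987229, -0.00874362],
       [-0.99359932,  0.01427362, -0.11205645],
       [ 0.11216694,  0.0071886 , -0.99366337]]), 't': array([ 114.739786  ,  572.53677037, 1544.50847641])}
```

View pics/side0.png

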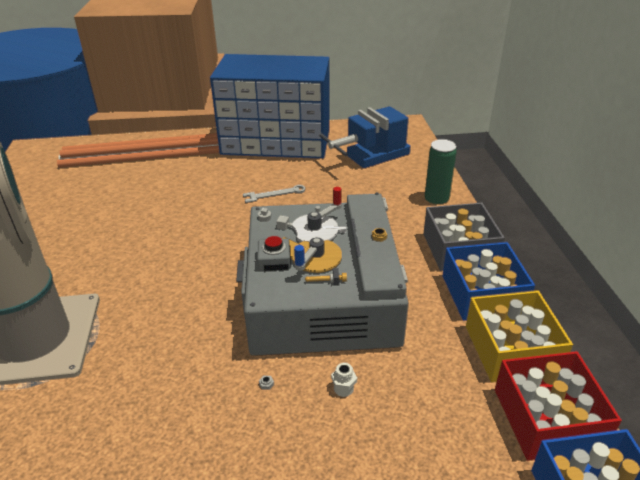

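View pics/top0.png

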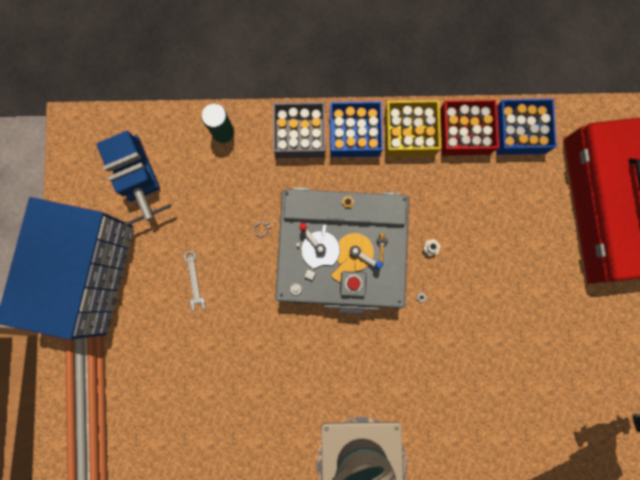

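```bash
python3 - <<'E'
import cv2
p=cv2.imread("pics/top0.png")[180:320,265:445]; cv2.imwrite("pics/top0c.png",cv2.resize(p,None,fx=4.2,fy=4.2,interpolation=cv2.INTER_CUBIC))
p=cv2.imread("pics/side0.png")[175:355,235:415]; cv2.imwrite("pics/side0c.png",cv2.resize(p,None,fx=3.3,fy=3.3,interpolation=cv2.INTER_CUBIC))
E
```

```text
(no output)
```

View pics/top0c.png

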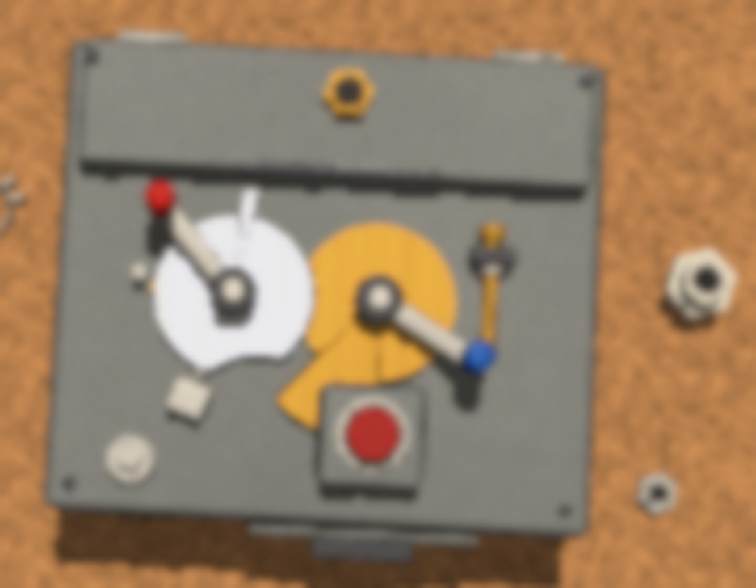

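View pics/side0c.png

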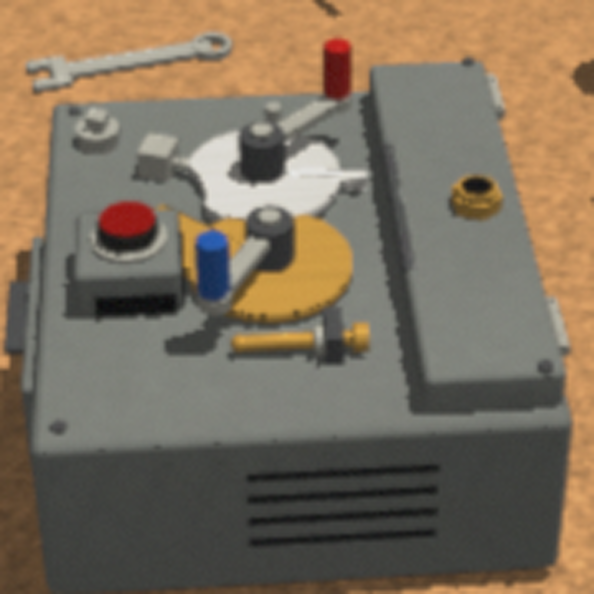

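```bash
cat > h.py <<'E'
import numpy as np,cv2
def ray(n,uv,z):
    c=np.load(f"pics/{n}cal.npz"); K,R,t=c['K'],c['R'],c['t']
    d=R.T@np.linalg.inv(K)@np.array([*uv,1.]); o=-R.T@t
    return o+d*(z-o[2])/d[2]
def T(x,y):return (265+(x+.5)/4.2-.5,180+(y+.5)/4.2-.5)
def S(x,y):return (235+(x+.5)/3.3-.5,175+(y+.5)/3.3-.5)
E
python3 - <<'E'
from h import *
np.set_printoptions(precision=1,suppress=True)
pts={'redpost':((160,192),(338,46),192),'redsp':((232,290),(262,130),160),'bluesp':((379,296),(269,216),160),'bluepost':((480,353),(213,240),192),'button':((373,434),(128,217),166),
'plug':((130,458),None,142),'brassnut':((348,92),(477,184),159),'lockstop':((139,271),(272,108),142),'screwtip':((487,345),(233,341),130)}
for k,(a,b,z) in pts.items():
    print(k,ray('top',T(*a),z)[:2], ray('side',S(*b),z)[:2] if b else '')
for q in [(75,40),(603,66),(585,533),(50,505)]: print(ray('top',T(*q),145 if q[1]<100 else 120)[:2])
E
```

```text
redpost [591.1 139.1] [590.9 136.3]
redsp [538.3  99.5] [540.5 101.5]
bluesp [533.6  15.4] [534.3  17.7]
bluepost [497.8 -38.5] [498.5 -40.5]
button [454.6  20.7] [457.  20.]
plug [443.7 159.6] 
brassnut [652.4  30.8] [654.7  31.9]
lockstop [551.9 153.4] [552.3 150.3]
screwtip [506.9 -48.6] [506.2 -49.6]
[688.2 189.4]
[ 668.1 -118.9]
[ 397.2 -103.8]
[417.6 207.6]
```

```bash
cat >> h.py <<'E'
from scipy.spatial.transform import Rotation as Ro
np.set_printoptions(precision=2,suppress=True)
RS=np.array([539.4,100.5]); BS=np.array([534.,16.5])
def plan(x,y,z,yawdeg):
    from cell import read_state
    s=read_state(); R=Ro.from_euler('xyz',s['tool_rot'])
    G=Ro.from_euler('xyz',[180,0,yawdeg],degrees=True)
    print('t',s['clock'],'pos',s['eef_pos'],'yaw',np.degrees(s['tool_rot']),'F',s['force'],'w',s['width'])
    print('slide',R.inv().apply(np.array([x,y,z])-s['eef_pos']),'turn',np.degrees((R.inv()*G).as_rotvec()))
E
python3 -c "
from h import *
plan(591,137.7,260,-54.2)"
```

```text
t 0.1 pos [ 161.2  -629.06  206.08] yaw [180.     0.1  -75.63] F [0.18 0.46 0.58] w 85.57622681848824
slide [-636.2  -606.64  -52.81] turn [ -0.02   0.1  -21.43]
```

Call:
play_rows --targets '[{"slide": [-42, -40, -15], "turn": [0, 0, 0], "hand": 30}, {"slide": [-42, -40, -15], "turn": [0, 0, 0], "hand": 30}, {"slide": [-42, -40, -15], "turn": [0, 0, 0], "hand": 30}, {"slide": [-42, -40, -10], "turn": [0, 0, 0], "hand": 30}, {"slide": [-42, -40, 0], "turn": [0, 0, 0], "hand": 30}]'

```text
clock: 0.72
eef_pos: [304.1, -375.2, 262.6]
tool_rot: [-3.141, -0.001, -1.32]
force: [0.7, -1.3, 0.0]
width: 29.7
```

Call:
play_rows --targets '[{"slide": [-42, -40, 0], "turn": [0, 0, 0], "hand": 30}, {"slide": [-42, -40, 0], "turn": [0, 0, 0], "hand": 30}, {"slide": [-42, -40, 0], "turn": [0, 0, 0], "hand": 30}, {"slide": [-42, -40, 0], "turn": [0, 0, 0], "hand": 30}, {"slide": [-42, -40, 0], "turn": [0, 0, 0], "hand": 30}]'

```text
clock: 1.35
eef_pos: [445.1, -121.9, 261.9]
tool_rot: [3.142, -0.0, -1.32]
force: [1.1, -1.6, 0.3]
width: 29.9
```

Call:
play_rows --targets '[{"slide": [-42, -40, 0], "turn": [0, 0, 0], "hand": 30}, {"slide": [-42, -40, 0], "turn": [0, 0, 0], "hand": 30}, {"slide": [-42, -40, 0], "turn": [0, 0, 0], "hand": 30}, {"slide": [0, 0, 0], "turn": [0, 0, -10.7], "hand": 30}, {"slide": [0, 0, 0], "turn": [0, 0, -10.7], "hand": 30}]'

```text
clock: 1.98
eef_pos: [529.4, 29.5, 261.3]
tool_rot: [3.141, 0.001, -0.938]
force: [-0.4, -0.6, -0.1]
width: 30.2
```

```bash
python3 -c "
from h import *
plan(591,137.7,260,-54.2)"
```

```text
t 1.975 pos [529.37  29.46 261.3 ] yaw [179.94   0.04 -53.74] F [-0.42 -0.64 -0.14] w 30.21710808410759
slide [ -50.83 -113.71    1.22] turn [0.06 0.04 0.46]
```

Call:
play_rows --targets '[{"slide": [-17, -38, 0], "turn": [0, 0, 0], "hand": 30}, {"slide": [-17, -38, 0], "turn": [0, 0, 0], "hand": 30}, {"slide": [-17, -38, 0], "turn": [0, 0, 0], "hand": 30}, {"slide": [0, 0, 25], "turn": [0, 0, 0], "hand": 30}, {"slide": [0, 0, 0], "turn": [0, 0, 0], "hand": 30}]'

```text
clock: 2.6
eef_pos: [590.5, 135.9, 234.7]
tool_rot: [3.136, 0.002, -0.946]
force: [0.1, -0.8, 0.1]
width: 29.7
```

```bash
python3 - <<'E'
from h import *
from cell import *
plan(591,137.7,260,-54.2)
c=calibration("wrist"); np.savez("pics/wristcal.npz",**c); p,d=get_image("wrist"); cv2.imwrite("pics/w1.png",p); print(c)
p,d=get_image("side"); p=p[130:330,235:415]; cv2.imwrite("pics/s1.png",cv2.resize(p,None,fx=3,fy=3,interpolation=cv2.INTER_CUBIC))
E
```

```text
t 2.6 pos [590.5  135.87 234.66] yaw [179.7    0.09 -54.19] F [ 0.05 -0.79  0.11] w 29.702238425815523
slide [ -1.23  -1.34 -25.35] turn [0.3  0.09 0.01]
{'K': array([[371.65,   0.  , 320.31],
       [  0.  , 371.65, 243.16],
       [  0.  ,   0.  ,   1.  ]]), 'R': array([[ 0.59, -0.81, -0.  ],
       [-0.77, -0.56,  0.31],
       [-0.26, -0.18, -0.95]]), 't': array([-234.93,  480.68,  582.36])}
```

View pics/w1.png

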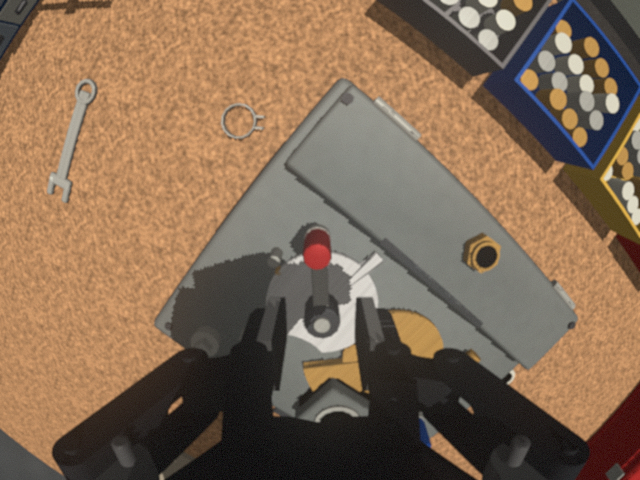

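View pics/s1.png

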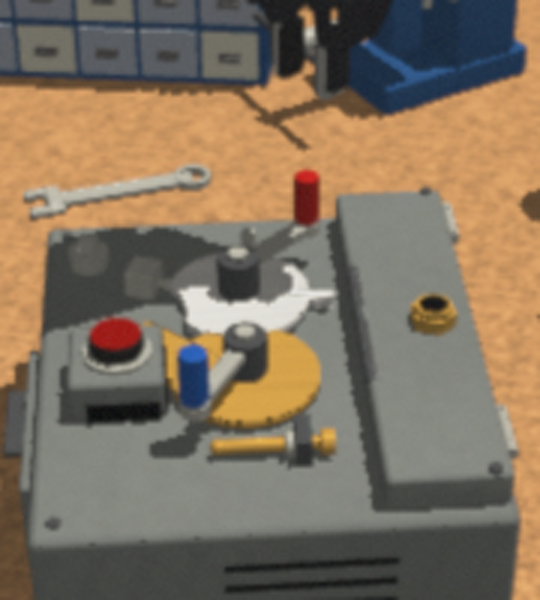

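```bash
cat >> h.py <<'E'
def wray(uv,z):
    c=np.load("pics/wristcal.npz"); K,R,t=c['K'],c['R'],c['t']
    v=np.array([uv[0]-K[0,2],uv[1]-K[1,2]]); r=np.hypot(*v); a=r/K[0,0]
    d=R.T@np.array([*(v/r*np.sin(a)),np.cos(a)]) if r>0 else R.T[:,2]
    o=-R.T@t; return o+d*(z-o[2])/d[2]
E
python3 -c "
from h import *
print(wray((316.5,258),192),wray((322,325),160),wray((481,253),159))"
```

```text
[591.08 139.18 192.  ] [539.68  97.78 160.  ] [654.48  35.75 159.  ]
```

```bash
sed -i 's/RS=.*; BS/RS=np.array([539.4,100.]); BS/' h.py; python3 -c "
from h import *
plan(591.2,138.4,166,-53.5)"
```

```text
t 2.7 pos [592.11 135.6  236.97] yaw [179.95  -0.01 -54.28] F [ 0.19 -1.35  0.48] w 30.22216720242106
slide [-2.82 -0.96 70.97] turn [ 0.05 -0.01 -0.78]
```

Call:
play_rows --targets '[{"slide": [-2, -1, 0], "turn": [0, 0, -0.7], "hand": 30}, {"slide": [0, 0, 25], "turn": [0, 0, 0], "hand": 30}, {"slide": [0, 0, 25], "turn": [0, 0, 0], "hand": 30}, {"slide": [0, 0, 18], "turn": [0, 0, 0], "hand": 30}, {"slide": [0, 0, 0], "turn": [0, 0, 0], "hand": 30}]'

```text
clock: 3.32
eef_pos: [591.3, 138.0, 168.5]
tool_rot: [3.14, 0.001, -0.934]
force: [-0.4, -0.6, 0.3]
width: 29.8
```

```bash
python3 - <<'E'
from h import *
from cell import *
plan(591.2,138.4,166,-53.5)
c=calibration("wrist"); np.savez("pics/wristcal.npz",**c); p,d=get_image("wrist"); cv2.imwrite("pics/w2.png",cv2.resize(p[200:400,200:440],None,fx=2.5,fy=2.5))
plan(591.2,138.4,166,-53.5)
E
```

```text
t 3.325 pos [591.29 138.03 168.52] yaw [179.91   0.03 -53.54] F [-0.43 -0.61  0.28] w 29.835249117914493
slide [-0.35 -0.15  2.52] turn [ 0.09  0.03 -0.04]
t 3.375 pos [592.12 138.35 169.49] yaw [-179.98   -0.01  -53.54] F [1.04 0.22 1.21] w 30.264186086773755
slide [-0.59  0.72  3.49] turn [-0.02 -0.01 -0.04]
```

View pics/w2.png

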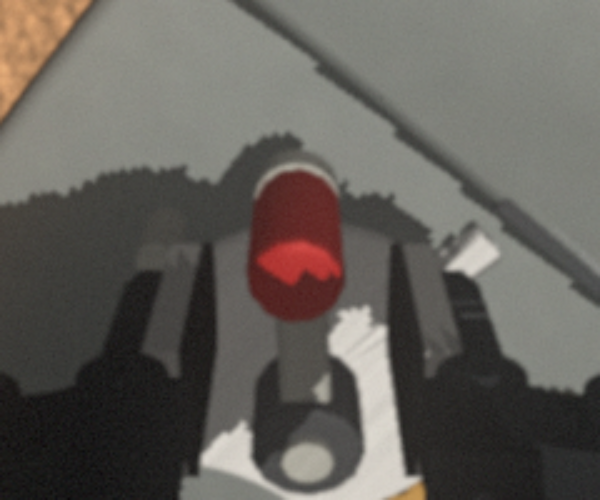

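```bash
python3 - <<'E'
from h import *
c=np.load("pics/wristcal.npz"); K,R,t=c['K'],c['R'],c['t']
def pr(X):
    q=R@X+t; a=np.arctan2(np.hypot(q[0],q[1]),q[2]); v=q[:2]/np.hypot(q[0],q[1])*a*K[0,0]+K[:2,2]; return (v-[200,200])*2.5
Rt=Ro.from_euler('xyz',[180,0,-53.5],degrees=True); P=np.array([591.4,138.2,168.8])
for dz in (0,-6,-13):
  for dy in(-11,0,11):
    print(dz,dy,pr(P+Rt.apply([-15,dy,dz])),pr(P+Rt.apply([15,dy,dz])))
print('TCP axis at z192',pr(P+[0,0,192-168.8]), 'z160', pr(P-[0,0,9]))
E
```

```text
0 -11 [222.82 180.27] [377.22 180.25]
0 0 [224.6  231.24] [375.54 231.23]
0 11 [226.44 279.66] [373.8  279.66]
-6 -11 [220.31 192.48] [379.62 192.46]
-6 0 [222.24 244.69] [377.8  244.68]
-6 11 [224.24 294.12] [375.91 294.13]
-13 -11 [217.19 207.74] [382.62 207.72]
-13 0 [219.32 261.42] [380.6  261.42]
-13 11 [221.51 312.06] [378.51 312.08]
TCP axis at z192 [299.84 288.56] z160 [300.13 212.68]
```

```bash
python3 - <<'E'
from h import *
from cell import *
p,d=get_image("side"); cv2.imwrite("pics/s2.png",cv2.resize(p[120:260,260:400],None,fx=4,fy=4,interpolation=cv2.INTER_CUBIC))
p,d=get_image("wrist"); cv2.imwrite("pics/w3.png",cv2.resize(p[220:360,240:400],None,fx=4,fy=4,interpolation=cv2.INTER_CUBIC)); np.save("pics/w3d.npy",d)
print(d[230:330:8,280:296:2]); print(d[275:330:8,345:370:3])
E
```

```text
[[224.96 225.75 225.22 224.09 226.78 225.83 225.77 225.43]
 [227.44 227.65 227.26 227.66 226.73 227.85 227.24 228.48]
 [229.7  229.67 229.11 229.96 228.77 228.47 229.13 229.05]
 [230.32 230.53 230.44 229.87 230.28 230.79 229.77 230.11]
 [232.49 232.04 232.21 231.85 232.93 230.77 233.13 232.12]
 [234.55 233.7  234.23 233.83 235.39 232.56 233.92 234.64]
 [235.35 235.92 235.68 235.43 234.93 235.15 235.91 235.32]
 [236.22 237.85 236.99 236.63 236.68 236.3  237.42 235.93]
 [238.9  239.84 238.91 239.47 238.5  239.61 238.27 233.48]
 [148.56 147.99 150.08 229.3  226.86 226.05 227.72 227.06]
 [142.27 141.01 150.22 230.03 229.29 229.1  228.78 230.89]
 [138.   142.4  149.21 159.78 229.95 231.34 230.28 230.09]
 [135.17 141.76 149.62 160.29 232.56 233.05 233.23 232.48]]
[[234.58 234.37 234.48 233.93 235.02 234.33 233.96 235.77 235.67]
 [235.92 236.31 236.75 236.77 236.5  235.82 234.87 235.74 237.23]
 [238.03 237.44 239.01 237.52 238.8  238.45 237.09 238.15 238.02]
 [226.67 226.49 228.35 230.19 149.47 151.93 150.82 150.57 150.12]
 [228.21 228.18 228.74 228.31 149.68 142.91 143.39 143.61 142.56]
 [229.81 230.57 230.54 230.23 149.58 139.03 136.76 137.42 138.48]
 [232.05 231.32 233.14 231.89 150.73 137.91 132.08 132.5  131.65]]
```

View pics/s2.png

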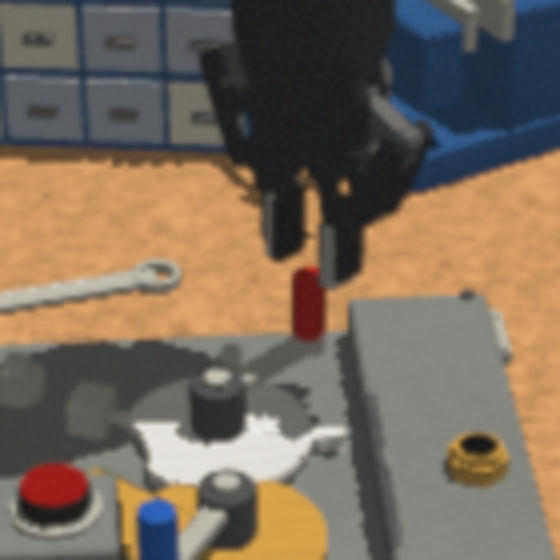

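View pics/w3.png

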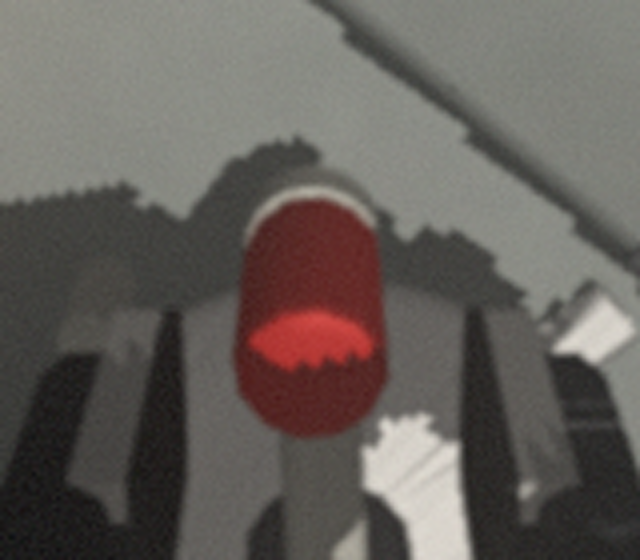

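```bash
python3 - <<'E'
from h import *
from cell import *
c=calibration("wrist");K,R,t=c['K'],c['R'],c['t']
d=np.load("pics/w3d.npy")
def un(u,v):
    x=np.array([u-K[0,2],v-K[1,2]]);r=np.hypot(*x);a=r/K[0,0]; D=d[v,u]
    q=np.array([*(x/r*np.tan(a)*D),D]); return R.T@(q-t)
for u,v in [(280,304),(278,302),(284,308),(358,302),(362,304),(317,305),(317,318)]: print((u,v),un(u,v))
plan(591.2,138.4,166,-53.5)
E
```

```text
(280, 304) [592.5  158.49 205.1 ]
(278, 302) [592.54 159.54 204.62]
(284, 308) [590.75 155.61 202.6 ]
(358, 302) [611.21 133.32 203.49]
(362, 304) [612.15 132.26 205.54]
(317, 305) [595.75 142.62 192.64]
(317, 318) [590.18 138.54 192.01]
t 3.475 pos [592.81 138.69 170.29] yaw [-179.87   -0.05  -53.54] F [-0.17  0.22 -0.13] w 29.914572277975534
slide [-0.73  1.48  4.29] turn [-0.13 -0.05 -0.04]
```

```bash
python3 - <<'E'
from h import *
c=np.load("pics/sidecal.npz"); K,R,t=c['K'],c['R'],c['t']
def pr(X):
    q=K@(R@X+t); return (q[:2]/q[2]-[260,120])*4
Rt=Ro.from_euler('xyz',[180,0,-53.5],degrees=True)
for z in (168,180,190,200,210):
    P=np.array([591.4,138.2,z]); print(z,[pr(P+Rt.apply([s,dy,0])) for s in(-15,15) for dy in (-11,11)])
from cell import *
for i in range(4):
    s=read_state(); print(s['clock'],s['eef_pos'],s['qpos'])
E
```

```text
168 [array([302.75, 293.32]), array([271.63, 310.05]), array([345.49, 316.41]), array([314.36, 333.64])]
180 [array([302.85, 273.09]), array([271.54, 289.71]), array([345.86, 296.02]), array([314.54, 313.14])]
190 [array([302.94, 256.04]), array([271.46, 272.56]), array([346.17, 278.84]), array([314.69, 295.85])]
200 [array([303.02, 238.82]), array([271.38, 255.23]), array([346.48, 261.47]), array([314.84, 278.39])]
210 [array([303.11, 221.41]), array([271.31, 237.73]), array([346.8 , 243.92]), array([314.99, 260.73])]
3.475 [592.81 138.69 170.29] [-0.13  0.62 -0.24  1.67  0.18  0.87 -1.38]
3.475 [592.81 138.69 170.29] [-0.13  0.62 -0.24  1.67  0.18  0.87 -1.38]
3.475 [592.81 138.69 170.29] [-0.13  0.62 -0.24  1.67  0.18  0.87 -1.38]
3.475 [592.81 138.69 170.29] [-0.13  0.62 -0.24  1.67  0.18  0.87 -1.38]
```

Call:
play_rows --targets '[{"slide": [0, 0, 8], "turn": [0, 0, 0], "hand": 30}, {"slide": [0, 0, 8], "turn": [0, 0, 0], "hand": 30}, {"slide": [0, 0, 0], "turn": [0, 0, 0], "hand": 30}]'

```text
clock: 3.85
eef_pos: [591.2, 138.3, 152.0]
tool_rot: [3.14, 0.001, -0.934]
force: [-0.5, -0.1, 0.5]
width: 30.0
```

```bash
cat > look.py <<'E'
from h import *
from cell import *
import sys
n=sys.argv[1]
plan(591.2,138.4,166,-53.5)
c=calibration("wrist"); np.savez("pics/wristcal.npz",**c); w,d=get_image("wrist"); cv2.imwrite(f"pics/{n}w.png",w); np.save(f"pics/{n}wd.npy",d)
s,d2=get_image("side"); cv2.imwrite(f"pics/{n}s.png",s)
a=cv2.resize(w[200:400,200:440],(480,400),interpolation=cv2.INTER_CUBIC)
b=cv2.resize(s[140:280,255:395],(400,400),interpolation=cv2.INTER_CUBIC)
cv2.imwrite(f"pics/{n}.png",cv2.resize(np.hstack([a,b]),(800,364)))
plan(591.2,138.4,166,-53.5)
E
python3 look.py L1
```

```text
t 3.85 pos [591.23 138.28 152.05] yaw [179.9    0.04 -53.53] F [-0.54 -0.06  0.46] w 30.028827892534558
slide [ -0.12  -0.03 -13.95] turn [ 0.1   0.04 -0.03]
t 3.95 pos [591.82 138.55 152.75] yaw [179.98   0.01 -53.53] F [0.   0.04 0.22] w 30.054905937288908
slide [ -0.25   0.59 -13.25] turn [ 0.02  0.01 -0.03]
```

View pics/L1.png

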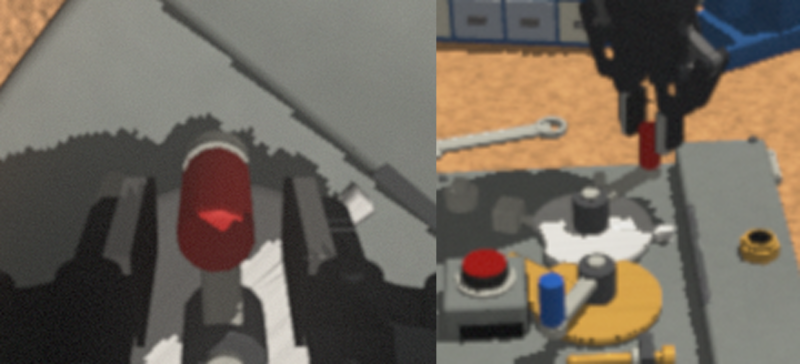

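Call:
play_rows --targets '[{"slide": [0, 0, 7], "turn": [0, 0, 0], "hand": 30}, {"slide": [0, 0, 7], "turn": [0, 0, 0], "hand": 30}, {"slide": [0, 0, 0], "turn": [0, 0, 0], "hand": 24}]'

```text
clock: 4.32
eef_pos: [591.3, 138.3, 138.1]
tool_rot: [3.14, 0.001, -0.934]
force: [0.1, -0.1, 0.8]
width: 24.1
```

```bash
python3 look.py L2
```

```text
t 4.325 pos [591.32 138.31 138.06] yaw [179.91   0.03 -53.52] F [ 0.15 -0.08  0.81] w 24.10394561251509
slide [ -0.16   0.09 -27.94] turn [ 0.09  0.03 -0.02]
t 4.425 pos [591.85 138.51 138.76] yaw [179.99   0.01 -53.53] F [ 0.8  -0.61  0.07] w 23.78083305908538
slide [ -0.3    0.6  -27.24] turn [ 0.01  0.01 -0.03]
```

View pics/L2.png

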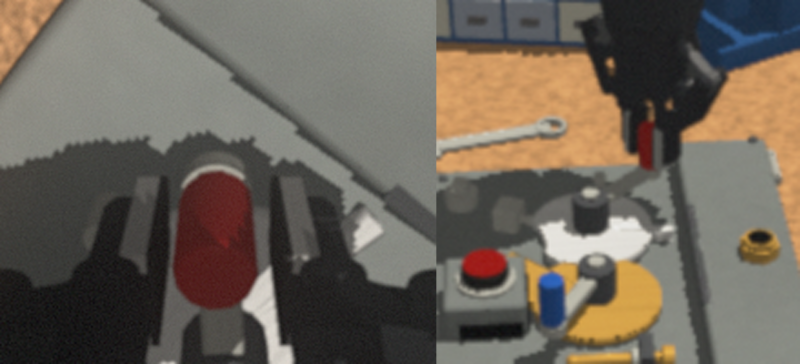

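Call:
play_rows --targets '[{"slide": [-5.6, 0.25, 0], "turn": [0, 0, -5], "hand": 24}, {"slide": [-5.6, 0.25, 0], "turn": [0, 0, -5], "hand": 24}, {"slide": [-5.6, 0.25, 0], "turn": [0, 0, -5], "hand": 24}, {"slide": [-5.6, 0.25, 0], "turn": [0, 0, -5], "hand": 24}, {"slide": [0, 0, 0], "turn": [0, 0, 0], "hand": 24}]'

```text
clock: 5.05
eef_pos: [575.7, 154.1, 139.2]
tool_rot: [-3.141, -0.0, -0.586]
force: [0.2, -0.4, -0.6]
width: 24.1
```

```bash
cat >> h.py <<'E'
def arc(C,s0):
    from cell import read_state
    s=read_state(); d=s['eef_pos'][:2]-C; R=Ro.from_euler('xyz',s['tool_rot'])
    print('t',s['clock'],'ang',np.degrees(np.arctan2(d[1],d[0])),'r',np.hypot(*d),'yaw',np.degrees(s['tool_rot'][2]),'z',s['eef_pos'][2],'Ftool',R.inv().apply(s['force']),'w',s['width'])
E
python3 -c "
from h import *
arc(RS,0)"; python3 look.py L3
```

```text
t 5.05 ang 56.11760382792706 r 65.11833108005294 yaw -33.56419810861239 z 139.16238152418273 Ftool [0.44 0.23 0.58] w 24.089580553845412
t 5.05 pos [575.7  154.06 139.16] yaw [-179.97   -0.    -33.56] F [ 0.24 -0.43 -0.58] w 24.089580553845412
slide [ 21.57   4.47 -26.84] turn [-0.02  0.   19.94]
t 5.15 pos [576.05 153.86 139.16] yaw [-179.97   -0.02  -33.63] F [0.03 0.04 0.43] w 23.935817801518787
slide [ 21.18   4.47 -26.84] turn [-0.03 -0.01 19.87]
```

View pics/L3.png

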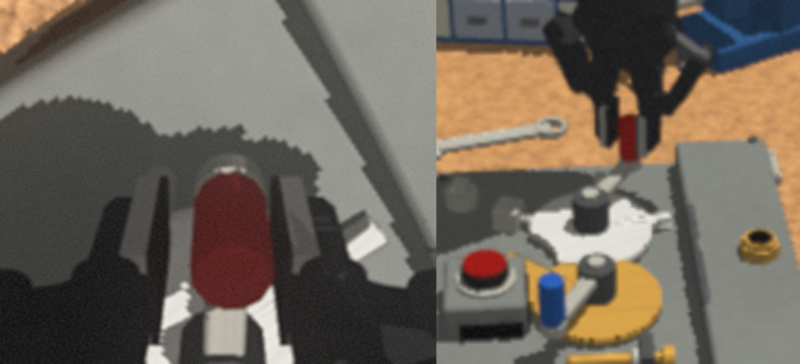

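Call:
play_rows --targets '[{"slide": [-5.6, 0.25, 0], "turn": [0, 0, -5], "hand": 24}, {"slide": [-5.6, 0.25, 0], "turn": [0, 0, -5], "hand": 24}, {"slide": [-5.6, 0.25, 0], "turn": [0, 0, -5], "hand": 24}, {"slide": [-5.6, 0.25, 0], "turn": [0, 0, -5], "hand": 24}, {"slide": [-5.6, 0.25, 0], "turn": [0, 0, -5], "hand": 24}]'

```text
clock: 5.78
eef_pos: [550.5, 163.4, 139.1]
tool_rot: [3.142, -0.001, -0.148]
force: [1.3, -0.7, -1.5]
width: 23.7
```

Call:
play_rows --targets '[{"slide": [-4.5, 0.2, 0], "turn": [0, 0, -4], "hand": 24}, {"slide": [-2.3, 0.1, 0], "turn": [0, 0, -2], "hand": 24}]'

```text
clock: 6.02
eef_pos: [543.5, 164.3, 139.1]
tool_rot: [-3.141, -0.001, -0.044]
force: [0.9, -0.2, 0.2]
width: 24.1
```

```bash
python3 -c "
from h import *
arc(RS,0)"
```

```text
t 6.025 ang 86.37462847219653 r 64.39575099839222 yaw -2.542372185275564 z 139.10222812958813 Ftool [ 0.86  0.13 -0.16] w 24.092356461617584
```

Call:
play_rows --targets '[{"slide": [-2.2, 0.1, 0], "turn": [0, 0, -2], "hand": 24}, {"slide": [-2.2, 0.1, 0], "turn": [0, 0, -2], "hand": 24}]'

```text
clock: 6.28
eef_pos: [538.8, 164.3, 139.1]
tool_rot: [-3.141, -0.001, 0.027]
force: [1.3, -1.0, 0.0]
width: 24.2
```

Call:
play_rows --targets '[{"slide": [-1.7, 0.1, 0], "turn": [0, 0, -1.5], "hand": 24}, {"slide": [-1.7, 0.1, 0], "turn": [0, 0, -1.5], "hand": 24}]'

```text
clock: 6.52
eef_pos: [535.2, 164.2, 139.0]
tool_rot: [-3.141, -0.0, 0.08]
force: [1.1, -0.4, 1.5]
width: 24.1
```

Call:
play_rows --targets '[{"slide": [-1.7, 0.1, 0], "turn": [0, 0, -1.5], "hand": 24}]'

```text
clock: 6.65
eef_pos: [533.5, 164.0, 139.0]
tool_rot: [-3.141, -0.0, 0.106]
force: [0.8, 1.1, 0.9]
width: 23.8
```

Call:
play_rows --targets '[{"slide": [-1.7, 0.1, 0], "turn": [0, 0, -1.5], "hand": 24}]'

```text
clock: 6.78
eef_pos: [531.8, 163.8, 139.0]
tool_rot: [-3.141, -0.0, 0.132]
force: [1.4, 1.1, 0.6]
width: 24.0
```

Call:
play_rows --targets '[{"slide": [-1.2, 0, 0], "turn": [0, 0, -1], "hand": 24}]'

```text
clock: 6.9
eef_pos: [530.5, 163.4, 138.9]
tool_rot: [-3.141, 0.0, 0.149]
force: [1.8, 1.2, 0.6]
width: 23.9
```

```bash
python3 -c "
from h import *
arc(RS,0)"
```

```text
t 6.9 ang 98.01419305455127 r 64.07573383424916 yaw 8.5504431002664 z 138.8981398580311 Ftool [ 1.96 -0.95 -0.6 ] w 23.85619393758515
```

Call:
play_rows --targets '[{"slide": [-1.2, 0, 0], "turn": [0, 0, -1], "hand": 24}]'

```text
clock: 7.02
eef_pos: [529.3, 163.2, 138.9]
tool_rot: [-3.141, 0.0, 0.166]
force: [1.3, 0.8, -0.5]
width: 23.4
```

Call:
play_rows --targets '[{"slide": [-1.2, 0, 0], "turn": [0, 0, -1], "hand": 24}]'

```text
clock: 7.15
eef_pos: [528.2, 163.0, 138.9]
tool_rot: [-3.141, -0.0, 0.184]
force: [1.8, 1.5, -0.3]
width: 23.6
```

Call:
play_rows --targets '[{"slide": [-1.2, 0, 0], "turn": [0, 0, -1], "hand": 24}]'

```text
clock: 7.28
eef_pos: [527.0, 162.8, 138.9]
tool_rot: [-3.142, 0.0, 0.201]
force: [1.3, 1.5, -0.4]
width: 23.8
```

```bash
python3 -c "
from h import *
arc(RS,0)"
```

```text
t 7.275 ang 101.20860373957596 r 63.98238827290235 yaw 11.538524132139717 z 138.8870838376362 Ftool [ 1.62 -1.21  0.42] w 23.843595678172328
```

Call:
play_rows --targets '[{"slide": [-1.2, 0, 0], "turn": [0, 0, -1], "hand": 24}]'

```text
clock: 7.4
eef_pos: [525.8, 162.5, 138.9]
tool_rot: [-3.142, -0.0, 0.219]
force: [-0.5, 0.9, 0.3]
width: 24.1
```

Call:
play_rows --targets '[{"slide": [-1.2, 0, 0], "turn": [0, 0, -1], "hand": 24}]'

```text
clock: 7.52
eef_pos: [524.6, 162.2, 138.9]
tool_rot: [3.142, 0.0, 0.236]
force: [0.9, -0.3, -0.7]
width: 24.2
```

Call:
play_rows --targets '[{"slide": [-1.2, 0, 0], "turn": [0, 0, -1], "hand": 24}]'

```text
clock: 7.65
eef_pos: [523.5, 161.9, 138.9]
tool_rot: [-3.142, -0.0, 0.254]
force: [-0.1, 0.7, -0.7]
width: 24.2
```

Call:
play_rows --targets '[{"slide": [-1.2, 0, 0], "turn": [0, 0, -1], "hand": 24}]'

```text
clock: 7.78
eef_pos: [522.3, 161.6, 138.9]
tool_rot: [-3.142, 0.0, 0.271]
force: [0.9, 1.4, -0.4]
width: 24.3
```

```bash
python3 -c "
from h import *
arc(RS,0)"
```

```text
t 7.775 ang 105.51302735179696 r 63.946291505197365 yaw 15.533200063450318 z 138.89795141854052 Ftool [ 1.25 -1.11  0.42] w 24.32628709474501
```

```bash
python3 look.py L4
```

```text
t 7.775 pos [522.3  161.62 138.9 ] yaw [-180.      0.     15.53] F [ 0.91  1.4  -0.42] w 24.32628709474501
slide [ 60.17  40.82 -27.11] turn [ 0.    0.   69.03]
t 7.875 pos [522.13 161.41 138.86] yaw [179.99   0.03  15.49] F [ 0.36 -0.35  0.42] w 24.074534408217897
slide [ 60.4   40.63 -27.16] turn [ 0.03  0.02 68.99]
```

View pics/L4.png

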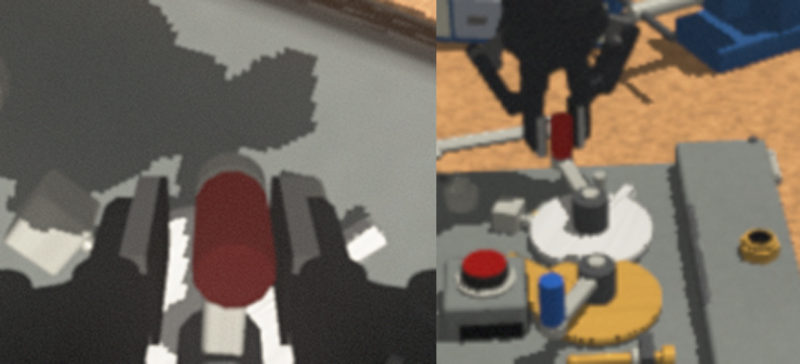

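Call:
play_rows --targets '[{"slide": [-1.2, 0, 0], "turn": [0, 0, -1], "hand": 24}]'

```text
clock: 8.0
eef_pos: [521.5, 161.1, 138.9]
tool_rot: [3.141, -0.0, 0.288]
force: [1.7, 0.9, -1.7]
width: 23.5
```

Call:
play_rows --targets '[{"slide": [-1.2, 0, 0], "turn": [0, 0, -1], "hand": 24}]'

```text
clock: 8.12
eef_pos: [521.1, 160.9, 139.0]
tool_rot: [3.141, -0.002, 0.306]
force: [4.9, 0.9, -3.1]
width: 24.0
```

Call:
play_rows --targets '[{"slide": [-1.2, 0, 0], "turn": [0, 0, -1], "hand": 24}]'

```text
clock: 8.25
eef_pos: [520.5, 160.6, 139.0]
tool_rot: [3.142, -0.003, 0.323]
force: [6.2, 0.9, -4.9]
width: 24.1
```

```bash
python3 -c "
from h import *
arc(RS,0)"
```

```text
t 8.25 ang 107.30651721579365 r 63.48873410304879 yaw 18.506486652338666 z 139.01137707414048 Ftool [6.18 1.16 4.93] w 24.064725454226725
```

```bash
python3 -c "
from h import *
a=ray('top',T(252,190),128)[:2]-RS; print(a,np.hypot(*a),np.degrees(np.arctan2(a[1],a[0])))
a=ray('top',T(252,190),124)[:2]-RS; 
b=ray('top',T(139,271),142)[:2]-RS; print(b,np.hypot(*b),np.degrees(np.arctan2(b[1],b[0])))
b=ray('side',S(272,106),142)[:2]-RS; print(b,np.hypot(*b),np.degrees(np.arctan2(b[1],b[0])))
"; python3 look.py L5
```

```text
[ 60.92 -13.  ] 62.296419494170635 -12.048311188173741
[12.48 53.4 ] 54.834201125355925 76.84547030943905
[13.15 52.46] 54.07990123127586 75.92983113190901
t 8.25 pos [520.51 160.61 139.01] yaw [180.    -0.16  18.51] F [ 6.24  0.86 -4.92] w 24.064725454226725
slide [ 60.06  43.5  -26.81] turn [-0.1  -0.14 72.01]
t 8.35 pos [520.47 160.65 139.  ] yaw [-180.     -0.16   18.49] F [ 5.46  0.51 -3.92] w 24.184068298940435
slide [ 60.1   43.54 -26.84] turn [-0.1  -0.14 71.99]
```

View pics/L5.png

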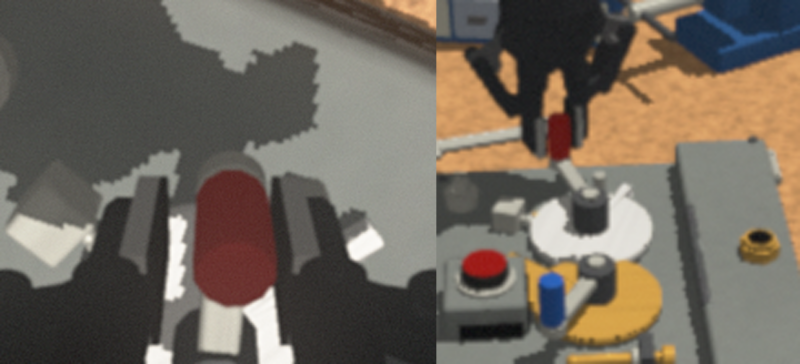

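View pics/L5w.png

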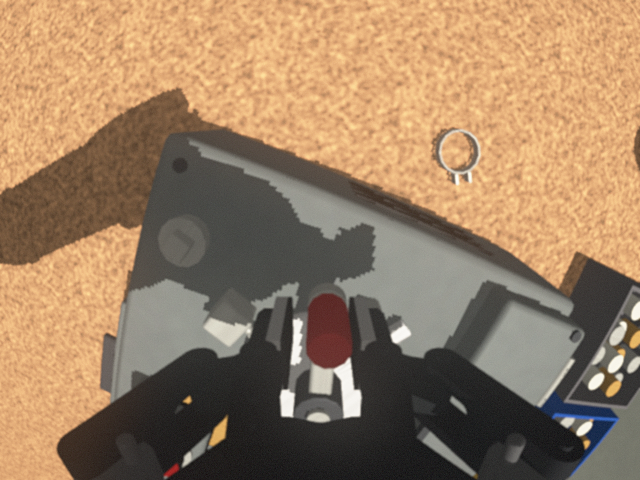

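Call:
play_rows --targets '[{"slide": [-1, 0, 0], "turn": [0, 0, -1], "hand": 24}]'

```text
clock: 8.48
eef_pos: [520.3, 160.4, 139.1]
tool_rot: [3.142, -0.004, 0.34]
force: [8.1, 1.3, -6.1]
width: 24.0
```

Call:
play_rows --targets '[{"slide": [-1, 0, 0], "turn": [0, 0, -1], "hand": 24}]'

```text
clock: 8.6
eef_pos: [519.9, 160.2, 139.1]
tool_rot: [3.142, -0.005, 0.358]
force: [8.5, 0.7, -5.0]
width: 23.9
```

```bash
python3 -c "
from h import *
arc(RS,0)"
```

```text
t 8.6 ang 107.9719122216995 r 63.25969000590461 yaw 20.48632453318898 z 139.11250786545153 Ftool [8.23 2.31 5.04] w 23.919055390258034
```

```bash
python3 - <<'E'
from h import *
from cell import *
for z in(135,145): print('block',ray('top',T(188,395),z), ray('side',S(158,148),z))
s,d=get_image("top"); cv2.imwrite("pics/t5.png",cv2.resize(s[180:320,265:445],None,fx=4.2,fy=4.2,interpolation=cv2.INTER_CUBIC))
s,d=get_image("side"); cv2.imwrite("pics/s5.png",cv2.resize(s[160:280,255:395],None,fx=5,fy=5,interpolation=cv2.INTER_CUBIC))
arc(RS,0)
E
```

```text
block [479.87 125.94 135.  ] [480.07 127.63 135.  ]
block [479.3  125.73 145.  ] [479.48 113.33 145.  ]
t 8.7 ang 108.80281590130338 r 63.417086006641064 yaw 20.479927150465798 z 139.07843131078357 Ftool [5.24 1.41 3.22] w 24.14773746222853
```

View pics/s5.png

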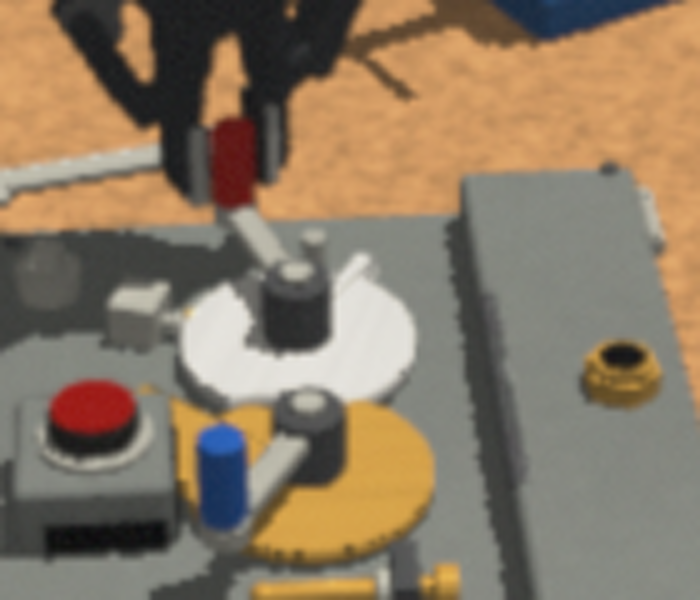

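View pics/t5.png

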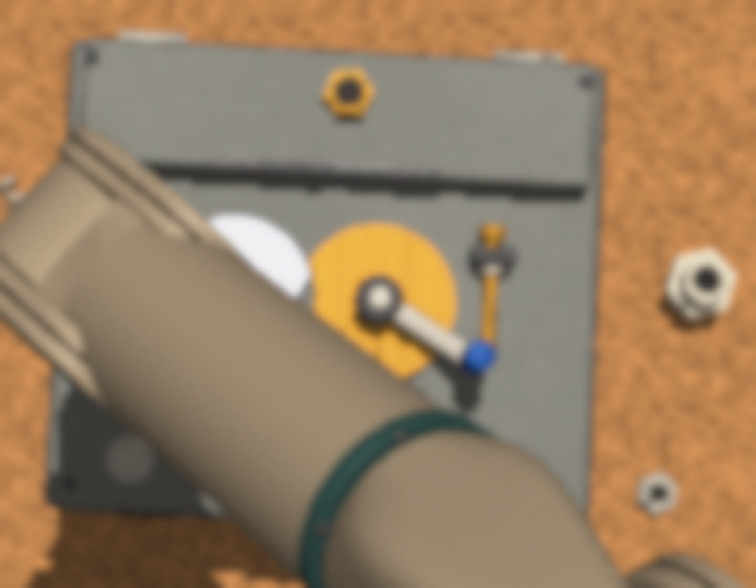

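Call:
play_rows --targets '[{"slide": [-1, 0, 0], "turn": [0, 0, -1], "hand": 24}]'

```text
clock: 8.82
eef_pos: [517.6, 159.6, 139.1]
tool_rot: [3.141, -0.002, 0.375]
force: [3.7, 0.7, -0.6]
width: 24.1
```

Call:
play_rows --targets '[{"slide": [-1, 0, 0], "turn": [0, 0, -1], "hand": 24}]'

```text
clock: 8.95
eef_pos: [515.6, 159.0, 139.0]
tool_rot: [3.141, -0.001, 0.393]
force: [3.7, 0.6, -0.6]
width: 24.1
```

Call:
play_rows --targets '[{"slide": [0, 0, 0], "turn": [0, 0, 0], "hand": 24}]'

```text
clock: 9.07
eef_pos: [514.2, 158.9, 138.8]
tool_rot: [3.141, 0.002, 0.392]
force: [0.4, 0.0, 0.6]
width: 24.2
```

```bash
python3 -c "
from h import *
arc(RS,0)"
```

```text
t 9.075 ang 113.14729152203347 r 64.04917551318846 yaw 22.48124359213443 z 138.84223142607894 Ftool [ 0.33  0.13 -0.62] w 24.210968685293693
```

Call:
play_rows --targets '[{"slide": [-1.2, 0, 0], "turn": [0, 0, -1], "hand": 24}]'

```text
clock: 9.2
eef_pos: [513.3, 158.6, 138.8]
tool_rot: [3.141, 0.001, 0.411]
force: [0.1, 0.3, -0.8]
width: 23.9
```

Call:
play_rows --targets '[{"slide": [-1.2, 0, 0], "turn": [0, 0, -1], "hand": 24}]'

```text
clock: 9.32
eef_pos: [512.2, 158.1, 138.8]
tool_rot: [3.142, 0.001, 0.428]
force: [0.1, -0.0, 1.5]
width: 23.8
```

```bash
python3 -c "
from h import *
arc(RS,0)"; python3 look.py L6
```

```text
t 9.325 ang 115.07957874512789 r 64.17570511285592 yaw 24.551145520250923 z 138.7865135513494 Ftool [ 0.13  0.07 -1.48] w 23.839911612776238
t 9.325 pos [512.2  158.13 138.79] yaw [180.     0.07  24.55] F [ 0.15 -0.01  1.48] w 23.839911612776238
slide [ 63.63  50.77 -27.29] turn [ 0.05  0.06 78.05]
t 9.425 pos [512.26 158.11 138.79] yaw [-180.      0.07   24.51] F [-0.27 -0.42  0.24] w 24.077109004497135
slide [ 63.62  50.68 -27.29] turn [ 0.04  0.06 78.01]
```

View pics/L6.png

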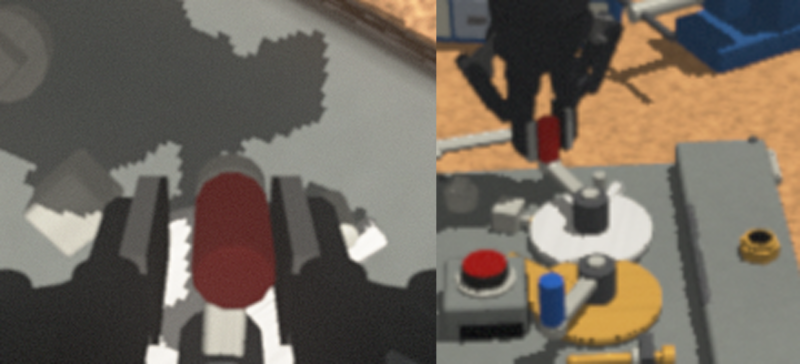

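Call:
play_rows --targets '[{"slide": [-1.2, 0, 0], "turn": [0, 0, -1], "hand": 24}]'

```text
clock: 9.55
eef_pos: [511.6, 157.8, 138.9]
tool_rot: [3.142, 0.0, 0.445]
force: [0.0, 0.7, -1.2]
width: 24.0
```

Call:
play_rows --targets '[{"slide": [-1.2, 0, 0], "turn": [0, 0, -1], "hand": 24}]'

```text
clock: 9.68
eef_pos: [510.6, 157.3, 138.9]
tool_rot: [3.142, 0.0, 0.463]
force: [0.2, -0.6, 0.6]
width: 24.0
```

Call:
play_rows --targets '[{"slide": [-1, 0, 0], "turn": [0, 0, -1], "hand": 24}]'

```text
clock: 9.8
eef_pos: [509.8, 156.8, 138.9]
tool_rot: [3.142, 0.0, 0.481]
force: [0.7, 0.3, -0.2]
width: 24.0
```

```bash
python3 -c "
from h import *
arc(RS,0)"
```

```text
t 9.8 ang 117.56932805462267 r 64.0551258787273 yaw 27.535657392804133 z 138.89122617233755 Ftool [0.77 0.01 0.2 ] w 23.96226215992148
```

Call:
play_rows --targets '[{"slide": [-1, 0, 0], "turn": [0, 0, -1], "hand": 24}]'

```text
clock: 9.93
eef_pos: [508.9, 156.3, 138.9]
tool_rot: [3.142, 0.0, 0.498]
force: [-0.1, 0.8, -0.1]
width: 24.0
```

Call:
play_rows --targets '[{"slide": [-1, 0, 0], "turn": [0, 0, -0.7], "hand": 24}]'

```text
clock: 10.05
eef_pos: [508.3, 156.0, 139.0]
tool_rot: [-3.142, -0.001, 0.51]
force: [1.8, -0.5, -1.1]
width: 24.4
```

```bash
python3 -c "
from h import *
arc(RS,0)"; python3 look.py L7
```

```text
t 10.05 ang 119.03875931721178 r 64.02161730680064 yaw 29.221603833381742 z 138.95947932873105 Ftool [1.34 1.33 1.07] w 24.43221256387822
t 10.05 pos [508.32 155.97 138.96] yaw [-180.     -0.03   29.22] F [ 1.82 -0.51 -1.07] w 24.43221256387822
slide [ 63.77  55.8  -27.  ] turn [-0.02 -0.03 82.72]
t 10.15 pos [508.35 155.94 138.97] yaw [-180.     -0.03   29.18] F [ 0.34  0.18 -0.51] w 24.169094805981544
slide [ 63.8   55.71 -27.  ] turn [-0.03 -0.02 82.68]
```

View pics/L7.png

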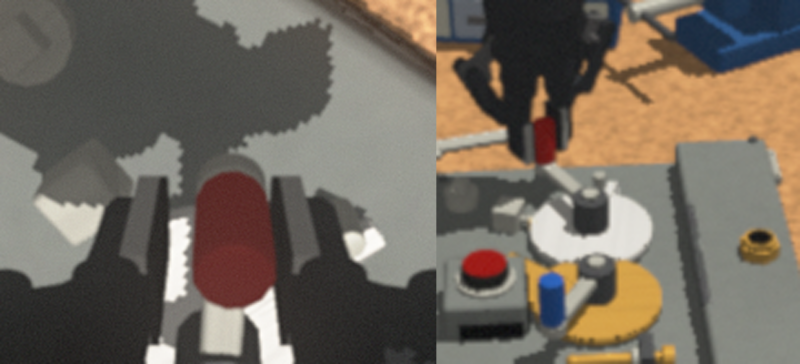

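Ear is close to the peg now; keep pushing in fine steps until the stop is felt.

Call:
play_rows --targets '[{"slide": [-1, 0, 0], "turn": [0, 0, -0.7], "hand": 24}]'

```text
clock: 10.28
eef_pos: [508.2, 155.8, 139.0]
tool_rot: [3.142, -0.002, 0.522]
force: [3.5, 2.1, -2.3]
width: 24.1
```

Call:
play_rows --targets '[{"slide": [-1, 0, 0], "turn": [0, 0, -0.7], "hand": 24}]'

```text
clock: 10.4
eef_pos: [508.2, 155.7, 139.2]
tool_rot: [-3.142, -0.004, 0.534]
force: [6.4, 2.0, -3.0]
width: 24.2
```

```bash
python3 -c "
from h import *
arc(RS,0)"
```

```text
t 10.4 ang 119.2926693497601 r 63.83367099327702 yaw 30.608914063430422 z 139.15258458927667 Ftool [6.56 1.53 3.  ] w 24.17674239016445
```

Call:
play_rows --targets '[{"slide": [0, 0, 0], "turn": [0, 0, 0], "hand": 24}, {"slide": [0, 0, 0], "turn": [0, 0, 0], "hand": 24}, {"slide": [0, 0, 0], "turn": [0, 0, 0], "hand": 24}, {"slide": [0, 0, 0], "turn": [0, 0, 0], "hand": 24}]'

```text
clock: 10.9
eef_pos: [508.2, 155.7, 139.2]
tool_rot: [-3.142, -0.004, 0.534]
force: [5.5, 1.5, -4.0]
width: 24.1
```

Call:
play_rows --targets '[{"slide": [2.5, 0, 0], "turn": [0, 0, 0], "hand": 30}, {"slide": [2.5, 0, 0], "turn": [0, 0, 0], "hand": 34}, {"slide": [0, 0, 0], "turn": [0, 0, 0], "hand": 34}]'

```text
clock: 11.28
eef_pos: [510.5, 157.5, 138.9]
tool_rot: [-3.142, 0.001, 0.534]
force: [-0.7, -0.1, -0.7]
width: 34.0
```

```bash
python3 -c "
from h import *
arc(RS,0)"; python3 look.py L8
```

```text
t 11.275 ang 116.7000890405723 r 64.37019524232412 yaw 30.582811035083097 z 138.85864034271142 Ftool [-0.64 -0.26  0.73] w 34.03488026947651
t 11.275 pos [510.48 157.51 138.86] yaw [-180.      0.03   30.58] F [-0.68 -0.1  -0.73] w 34.03488026947651
slide [ 59.76  57.52 -27.18] turn [ 0.02  0.03 84.08]
t 11.375 pos [510.4  157.39 138.86] yaw [180.     0.03  30.58] F [-0.51  0.23  0.2 ] w 34.19164904968446
slide [ 59.89  57.46 -27.18] turn [ 0.02  0.03 84.08]
```

View pics/L8.png

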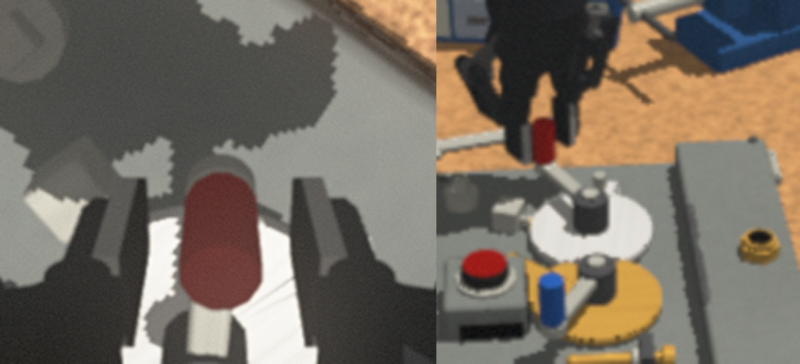

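Call:
play_rows --targets '[{"slide": [0, 0, -30], "turn": [0, 0, 0], "hand": 34}, {"slide": [0, 0, -45], "turn": [0, 0, 0], "hand": 34}, {"slide": [0, 0, 0], "turn": [0, 0, 10.6], "hand": 30}, {"slide": [0, 0, 0], "turn": [0, 0, 10.6], "hand": 30}, {"slide": [0, 0, 0], "turn": [0, 0, 10.6], "hand": 30}]'

```text
clock: 12.0
eef_pos: [510.4, 157.3, 214.0]
tool_rot: [3.141, 0.0, -0.028]
force: [0.6, 0.1, -0.4]
width: 29.8
```

Call:
play_rows --targets '[{"slide": [0, 0, 0], "turn": [0, 0, 10.6], "hand": 30}, {"slide": [0, 0, 0], "turn": [0, 0, 10.6], "hand": 30}, {"slide": [0, 0, 0], "turn": [0, 0, 10.6], "hand": 30}]'

```text
clock: 12.38
eef_pos: [510.4, 157.4, 213.9]
tool_rot: [3.141, 0.0, -0.582]
force: [-0.1, -0.3, -0.9]
width: 30.2
```

```bash
python3 -c "
from h import *
plan(498.1,-39.5,210,-32.7)"
```

```text
t 12.375 pos [510.37 157.4  213.9 ] yaw [179.98   0.01 -33.37] F [-0.11 -0.28 -0.88] w 30.213140193865925
slide [ 98.06 171.18   3.93] turn [ 0.02  0.01 -0.67]
```

Call:
play_rows --targets '[{"slide": [24.5, 42.8, 0], "turn": [0, 0, 0], "hand": 30}, {"slide": [24.5, 42.8, 0], "turn": [0, 0, 0], "hand": 30}, {"slide": [24.5, 42.8, 0], "turn": [0, 0, 0], "hand": 30}, {"slide": [24.5, 42.8, 0], "turn": [0, 0, -0.7], "hand": 30}, {"slide": [0, 0, 20], "turn": [0, 0, 0], "hand": 30}]'

```text
clock: 13.0
eef_pos: [499.9, -44.8, 194.5]
tool_rot: [3.14, -0.003, -0.572]
force: [0.6, 0.3, -0.2]
width: 29.9
```

```bash
python3 look.py B1;python3 -c "
from h import *
plan(498.1,-39.5,210,-32.7)"
```

```text
t 13.0 pos [499.88 -44.78 194.5 ] yaw [179.93  -0.19 -32.79] F [ 0.55  0.29 -0.19] w 29.916058264926008
slide [ -22.54 -203.48   28.18] turn [ 0.04 -0.2  20.71]
t 13.1 pos [497.77 -40.51 192.54] yaw [179.89   0.19 -32.44] F [-0.33  1.13 -0.3 ] w 29.7433048790304
slide [ -17.05 -201.16   26.21] turn [ 0.14  0.17 21.06]
t 13.1 pos [497.77 -40.51 192.54] yaw [179.89   0.19 -32.44] F [-0.33  1.13 -0.3 ] w 29.7433048790304
slide [ -0.32  -0.99 -17.46] turn [0.11 0.19 0.26]
```

View pics/B1w.png

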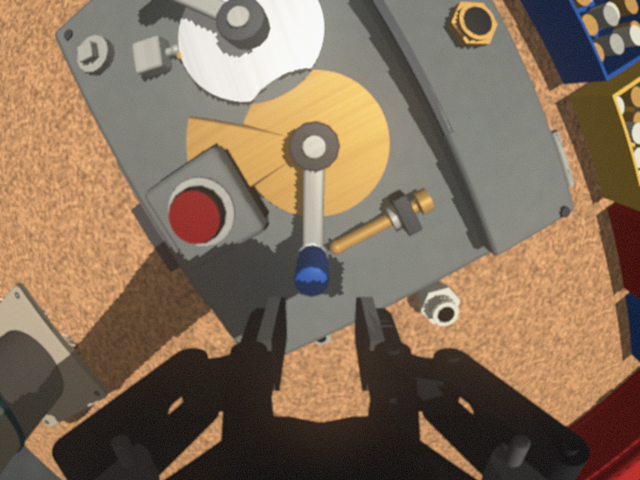

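```bash
python3 look.py B2
```

```text
t 13.1 pos [497.77 -40.51 192.54] yaw [179.89   0.19 -32.44] F [-0.33  1.13 -0.3 ] w 29.7433048790304
slide [ -17.05 -201.16   26.21] turn [ 0.14  0.17 21.06]
t 13.2 pos [499.32 -38.79 194.03] yaw [-179.99    0.04  -32.27] F [-0.02 -0.18  0.57] w 30.043942963918123
slide [ -16.9  -198.87   28.07] turn [ 0.    0.05 21.23]
```

```bash
python3 -c "
import cv2
p=cv2.imread('pics/B2w.png')[120:340,220:440];cv2.imwrite('pics/B2c.png',cv2.resize(p,None,fx=2.7,fy=2.7,interpolation=cv2.INTER_CUBIC))"
```

```text
(no output)
```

View pics/B2c.png

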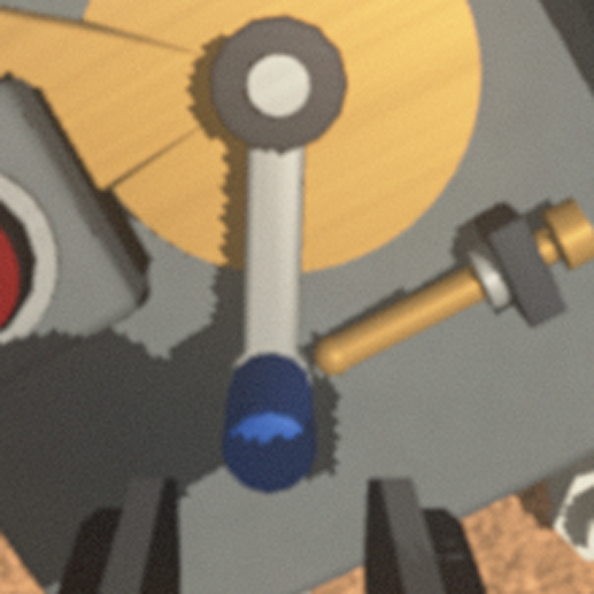

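```bash
python3 -c "
from h import *
a=wray((319.8,286.5),192);b=wray((323,151.2),160);print(a,b)
a=np.array([498,-39.]);d=a-BS;print(np.hypot(*d),np.degrees(np.arctan2(d[1],d[0])))"
```

```text
[499.52 -37.97 192.  ] [534.94  14.84 160.  ]
66.15323121359984 -122.96940390346215
```

Call:
play_rows --targets '[{"slide": [-0.5, 0.3, 20], "turn": [0, 0, 0.6], "hand": 30}, {"slide": [0, 0, 20], "turn": [0, 0, 0], "hand": 30}, {"slide": [0, 0, 15], "turn": [0, 0, 0], "hand": 30}, {"slide": [0, 0, 0], "turn": [0, 0, 0], "hand": 24}, {"slide": [0, 0, 0], "turn": [0, 0, 0], "hand": 24}]'

```text
clock: 13.82
eef_pos: [499.6, -39.1, 139.5]
tool_rot: [-3.141, -0.001, -0.574]
force: [-0.5, -0.2, 0.7]
width: 24.0
```

```bash
sed -i 's/BS=np.array.*/BS=np.array([534.3,16.])/' h.py; python3 look.py B3;python3 -c "
from h import *
arc(BS,0)"
```

```text
t 13.825 pos [499.56 -39.13 139.52] yaw [-179.96   -0.05  -32.9 ] F [-0.49 -0.23  0.74] w 23.956048755902046
slide [ -19.47 -198.85  -26.37] turn [-0.05 -0.04 20.6 ]
t 13.925 pos [499.58 -39.35 139.66] yaw [-179.96   -0.07  -32.92] F [ 0.66 -0.04  0.66] w 23.63282906502199
slide [ -19.66 -199.02  -26.22] turn [-0.05 -0.07 20.58]
t 13.925 ang -122.10189835480442 r 65.3418192909946 yaw -32.92161572848044 z 139.6552118410245 Ftool [ 0.58 -0.33 -0.66] w 23.63282906502199
```

View pics/B3.png

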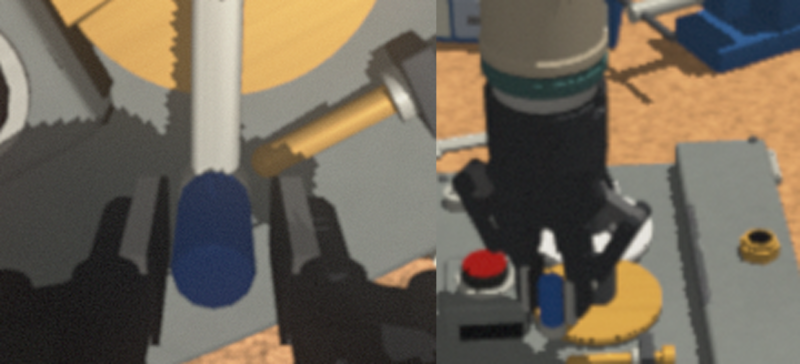

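Call:
play_rows --targets '[{"slide": [3.4, -0.1, 0], "turn": [0, 0, -3], "hand": 24}, {"slide": [2.3, -0.05, 0], "turn": [0, 0, -2], "hand": 24}]'

```text
clock: 14.18
eef_pos: [504.0, -42.1, 139.4]
tool_rot: [-3.141, -0.0, -0.486]
force: [-1.6, 1.4, 0.8]
width: 24.0
```

Call:
play_rows --targets '[{"slide": [2.3, -0.05, 0], "turn": [0, 0, -2], "hand": 24}]'

```text
clock: 14.3
eef_pos: [505.9, -43.3, 139.2]
tool_rot: [-3.141, -0.0, -0.451]
force: [-1.9, 1.5, 0.9]
width: 23.9
```

Call:
play_rows --targets '[{"slide": [2.3, -0.05, 0], "turn": [0, 0, -2], "hand": 24}]'

```text
clock: 14.42
eef_pos: [508.0, -44.4, 139.0]
tool_rot: [3.142, 0.0, -0.416]
force: [-1.4, 0.9, 1.1]
width: 23.7
```

Call:
play_rows --targets '[{"slide": [2.3, -0.05, 0], "turn": [0, 0, -2], "hand": 24}]'

```text
clock: 14.55
eef_pos: [510.1, -45.3, 138.9]
tool_rot: [3.141, 0.0, -0.381]
force: [-1.6, -0.0, -0.2]
width: 23.8
```

```bash
python3 -c "
from h import *
arc(BS,0)"
```

```text
t 14.55 ang -111.49979029345943 r 65.91031101238919 yaw -21.814300400928687 z 138.91467507423064 Ftool [-1.48  0.61  0.2 ] w 23.812560932668966
```

Call:
play_rows --targets '[{"slide": [4.6, -0.25, 0], "turn": [0, 0, -4], "hand": 24}, {"slide": [4.6, -0.2, 0], "turn": [0, 0, -4], "hand": 24}, {"slide": [4.6, -0.2, 0], "turn": [0, 0, -4], "hand": 24}, {"slide": [4.6, -0.2, 0], "turn": [0, 0, -4], "hand": 24}]'

```text
clock: 15.05
eef_pos: [527.9, -49.7, 138.8]
tool_rot: [3.141, 0.001, -0.101]
force: [-2.0, 1.2, 0.7]
width: 24.4
```

Call:
play_rows --targets '[{"slide": [4.6, -0.2, 0], "turn": [0, 0, -4], "hand": 24}, {"slide": [4.6, -0.2, 0], "turn": [0, 0, -4], "hand": 24}, {"slide": [4.6, -0.2, 0], "turn": [0, 0, -4], "hand": 24}, {"slide": [4.6, -0.2, 0], "turn": [0, 0, -4], "hand": 24}]'

```text
clock: 15.55
eef_pos: [546.2, -49.0, 138.8]
tool_rot: [3.141, 0.001, 0.179]
force: [-2.2, 0.2, 1.2]
width: 23.9
```

```bash
python3 -c "
from h import *
arc(BS,0)"; python3 look.py B4
```

```text
t 15.55 ang -79.62475702991749 r 66.10913568980352 yaw 10.23048797627111 z 138.78366589514303 Ftool [-2.15 -0.62 -1.16] w 23.935193555438687
t 15.55 pos [546.21 -49.03 138.78] yaw [179.99   0.05  10.23] F [-2.23  0.23  1.16] w 23.935193555438687
slide [  77.54 -176.45  -27.33] turn [ 0.04  0.03 63.73]
t 15.65 pos [546.95 -49.01 138.76] yaw [-180.     -0.03   10.1 ] F [ 0.37  0.65 -0.19] w 24.015065670894813
slide [  76.44 -176.75  -27.19] turn [-0.02 -0.03 63.6 ]
```

View pics/B4w.png

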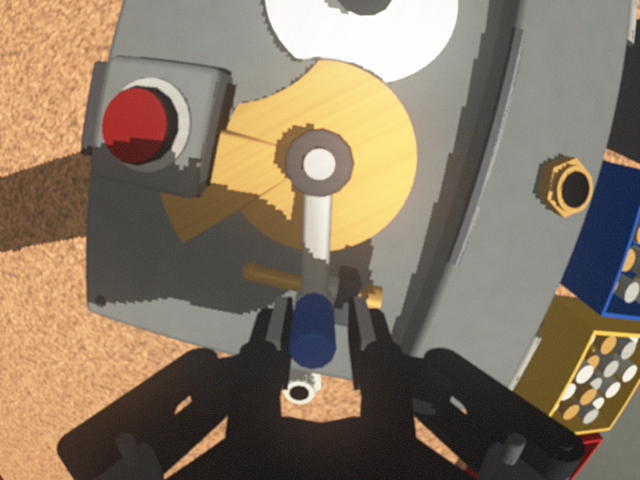

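Call:
play_rows --targets '[{"slide": [4.6, -0.2, 0], "turn": [0, 0, -4], "hand": 24}, {"slide": [4.6, -0.2, 0], "turn": [0, 0, -4], "hand": 24}, {"slide": [2.3, -0.1, 0], "turn": [0, 0, -2], "hand": 24}]'

```text
clock: 16.02
eef_pos: [557.3, -46.0, 138.7]
tool_rot: [3.141, 0.001, 0.35]
force: [-1.5, -1.0, 1.0]
width: 23.9
```

Call:
play_rows --targets '[{"slide": [1.5, 0, 0], "turn": [0, 0, -1.3], "hand": 24}, {"slide": [1.5, -0.1, 0], "turn": [0, 0, -1.3], "hand": 24}]'

```text
clock: 16.27
eef_pos: [560.0, -44.8, 138.8]
tool_rot: [3.141, 0.001, 0.396]
force: [-0.7, -1.6, -0.3]
width: 24.1
```

```bash
python3 -c "
from h import *
arc(BS,0)"; python3 look.py B5
```

```text
t 16.275 ang -67.09508828274052 r 66.04112082848386 yaw 22.696978038824533 z 138.76889835633057 Ftool [-1.26  1.18  0.28] w 24.066966000000384
t 16.275 pos [560.   -44.83 138.77] yaw [179.97   0.04  22.7 ] F [-0.71 -1.57 -0.28] w 24.066966000000384
slide [  99.46 -156.99  -27.37] turn [ 0.05  0.02 76.2 ]
t 16.375 pos [560.28 -44.72 138.81] yaw [179.98   0.01  22.67] F [-0.46 -0.73 -1.62] w 23.7183199385963
slide [  99.1  -157.05  -27.26] turn [ 0.02 -0.01 76.17]
```

View pics/B5w.png

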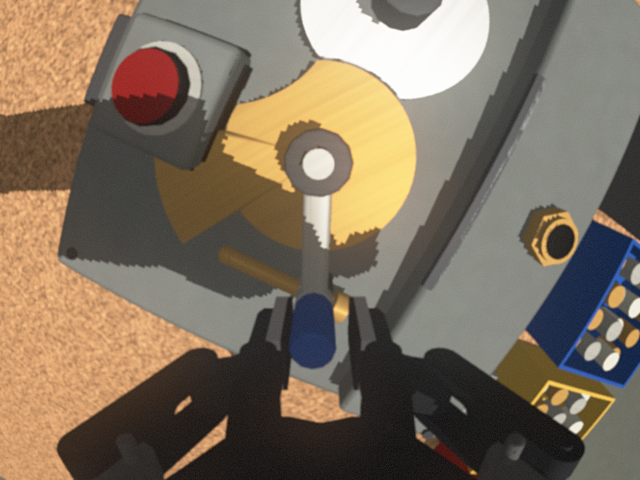

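Call:
play_rows --targets '[{"slide": [1.7, -0.05, 0], "turn": [0, 0, -1.5], "hand": 24}, {"slide": [1.7, -0.05, 0], "turn": [0, 0, -1.5], "hand": 24}]'

```text
clock: 16.62
eef_pos: [563.3, -43.2, 138.9]
tool_rot: [3.141, 0.0, 0.45]
force: [-0.6, -1.3, -1.1]
width: 24.1
```

Call:
play_rows --targets '[{"slide": [1.2, 0, 0], "turn": [0, 0, -1], "hand": 24}]'

```text
clock: 16.75
eef_pos: [564.6, -42.5, 138.9]
tool_rot: [3.141, -0.0, 0.467]
force: [-0.5, -1.0, 0.4]
width: 24.3
```

Call:
play_rows --targets '[{"slide": [1.2, 0, 0], "turn": [0, 0, -1], "hand": 24}]'

```text
clock: 16.88
eef_pos: [565.6, -41.9, 138.9]
tool_rot: [3.141, -0.0, 0.484]
force: [-1.8, -2.5, -0.3]
width: 24.4
```

Call:
play_rows --targets '[{"slide": [1.2, 0, 0], "turn": [0, 0, -1], "hand": 24}]'

```text
clock: 17.0
eef_pos: [566.6, -41.3, 138.9]
tool_rot: [3.141, -0.0, 0.502]
force: [-0.8, -1.6, -0.8]
width: 23.9
```

```bash
python3 -c "
from h import *
arc(BS,0)"; python3 look.py B6
```

```text
t 17.0 ang -60.5736004690051 r 65.79378509639199 yaw 28.734752006393354 z 138.94124878844565 Ftool [-1.45  1.06  0.79] w 23.902093641951613
t 17.0 pos [566.62 -41.31 138.94] yaw [179.99  -0.    28.73] F [-0.77 -1.63 -0.79] w 23.902093641951613
slide [ 107.94 -145.76  -27.07] turn [ 0.   -0.01 82.23]
t 17.1 pos [566.76 -41.09 138.98] yaw [-179.99   -0.03   28.7 ] F [-0.21 -1.86 -0.42] w 24.013456324552134
slide [ 107.64 -145.71  -26.95] turn [-0.03 -0.02 82.2 ]
```

View pics/B6w.png

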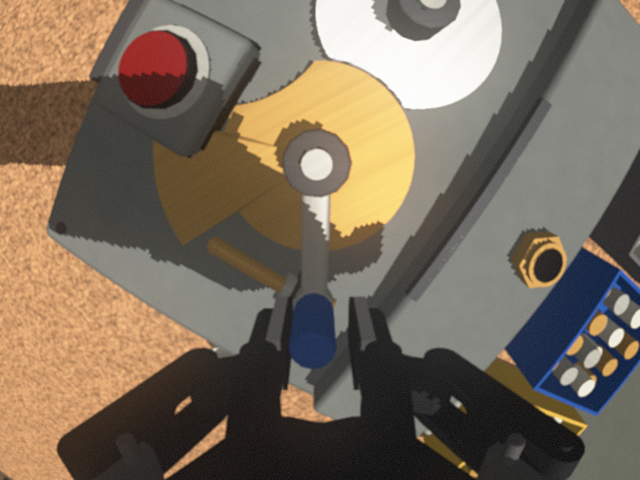

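Call:
play_rows --targets '[{"slide": [1.1, 0, 0], "turn": [0, 0, -1], "hand": 24}]'

```text
clock: 17.23
eef_pos: [567.5, -40.6, 139.0]
tool_rot: [-3.142, -0.0, 0.519]
force: [-1.1, -2.4, -0.4]
width: 24.2
```

Call:
play_rows --targets '[{"slide": [1.1, 0, 0], "turn": [0, 0, -1], "hand": 24}]'

```text
clock: 17.35
eef_pos: [568.5, -40.0, 139.0]
tool_rot: [-3.142, -0.0, 0.537]
force: [-1.3, -0.9, -0.4]
width: 24.0
```

Call:
play_rows --targets '[{"slide": [1.1, 0, 0], "turn": [0, 0, -1], "hand": 24}]'

```text
clock: 17.48
eef_pos: [569.4, -39.4, 139.0]
tool_rot: [-3.141, -0.0, 0.554]
force: [-0.9, -1.5, -0.1]
width: 23.9
```

```bash
python3 -c "
from h import *
arc(BS,0)"
```

```text
t 17.475 ang -57.61841754724599 r 65.6121819154073 yaw 31.74382659463178 z 138.99640566591407 Ftool [-1.54  0.78  0.1 ] w 23.93017435405003
```

Call:
play_rows --targets '[{"slide": [1.1, 0, 0], "turn": [0, 0, -1], "hand": 24}]'

```text
clock: 17.6
eef_pos: [570.0, -39.0, 138.9]
tool_rot: [-3.141, 0.001, 0.571]
force: [-3.3, -1.9, 0.6]
width: 24.1
```

Call:
play_rows --targets '[{"slide": [1.1, 0, 0], "turn": [0, 0, -1], "hand": 24}]'

```text
clock: 17.73
eef_pos: [570.0, -38.8, 138.8]
tool_rot: [-3.141, 0.003, 0.589]
force: [-5.8, -2.3, 4.4]
width: 24.4
```

Call:
play_rows --targets '[{"slide": [1, 0, 0], "turn": [0, 0, -0.8], "hand": 24}]'

```text
clock: 17.85
eef_pos: [569.9, -38.6, 138.8]
tool_rot: [-3.141, 0.004, 0.602]
force: [-6.5, -2.4, 6.0]
width: 24.2
```

```bash
python3 -c "
from h import *
arc(BS,0)"
```

```text
t 17.85 ang -56.87205233348439 r 65.2071663384117 yaw 34.50866683333467 z 138.77171546650646 Ftool [-6.77 -1.71 -6.  ] w 24.185847454549616
```

Call:
play_rows --targets '[{"slide": [0, 0, 0], "turn": [0, 0, 0], "hand": 24}, {"slide": [0, 0, 0], "turn": [0, 0, 0], "hand": 24}, {"slide": [0, 0, 0], "turn": [0, 0, 0], "hand": 24}, {"slide": [0, 0, 0], "turn": [0, 0, 0], "hand": 24}, {"slide": [0, 0, 0], "turn": [0, 0, 0], "hand": 24}]'

```text
clock: 18.48
eef_pos: [569.9, -38.6, 138.8]
tool_rot: [-3.141, 0.004, 0.602]
force: [-6.4, -2.6, 4.1]
width: 23.5
```

```bash
python3 look.py B7;python3 -c "
from h import *
arc(BS,0)"
```

```text
t 18.475 pos [569.94 -38.64 138.77] yaw [-179.95    0.25   34.48] F [-6.37 -2.55  4.06] w 23.523975871124435
slide [ 117.64 -133.92  -27.61] turn [ 0.15  0.24 87.98]
t 18.575 pos [569.96 -38.68 138.77] yaw [-179.95    0.25   34.48] F [-5.62 -1.29  4.62] w 24.341983787289948
slide [ 117.63 -133.98  -27.61] turn [ 0.15  0.24 87.98]
t 18.575 ang -56.8877866520403 r 65.27578940055074 yaw 34.47607703287042 z 138.77278050861892 Ftool [-5.38 -2.12 -4.59] w 24.341983787289948
```

View pics/B7w.png

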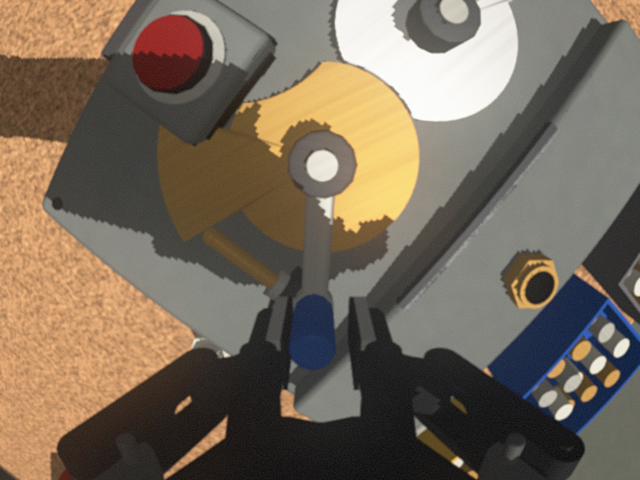

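Call:
play_rows --targets '[{"slide": [0.7, 0, 0], "turn": [0, 0, 0], "hand": 24}, {"slide": [0, 0, 0], "turn": [0, 0, 0], "hand": 24}, {"slide": [0, 0, 0], "turn": [0, 0, 0], "hand": 24}, {"slide": [0, 0, 0], "turn": [0, 0, 0], "hand": 24}, {"slide": [0, 0, 0], "turn": [0, 0, 0], "hand": 24}]'

```text
clock: 19.2
eef_pos: [570.0, -38.7, 138.7]
tool_rot: [-3.141, 0.006, 0.602]
force: [-7.6, -3.0, 5.7]
width: 24.0
```

Call:
play_rows --targets '[{"slide": [-2.5, 0, 0], "turn": [0, 0, 0], "hand": 30}, {"slide": [-2.5, 0, 0], "turn": [0, 0, 0], "hand": 34}, {"slide": [0, 0, 0], "turn": [0, 0, 0], "hand": 34}]'

```text
clock: 19.58
eef_pos: [568.9, -40.2, 139.0]
tool_rot: [3.141, -0.001, 0.602]
force: [-0.8, -0.4, 0.8]
width: 34.2
```

Call:
play_rows --targets '[{"slide": [0, 0, -30], "turn": [0, 0, 0], "hand": 34}, {"slide": [0, 0, -45], "turn": [0, 0, 0], "hand": 34}, {"slide": [0, 0, 0], "turn": [0, 0, 10.6], "hand": 0}, {"slide": [0, 0, 0], "turn": [0, 0, 10.6], "hand": 0}, {"slide": [0, 0, 0], "turn": [0, 0, 10.6], "hand": 0}]'

```text
clock: 20.2
eef_pos: [568.9, -40.2, 214.2]
tool_rot: [-3.141, -0.001, 0.041]
force: [0.0, 0.2, 0.0]
width: -0.1
```

```bash
python3 -c "
from h import *
plan(456,20.3,214,0)"
```

```text
t 20.2 pos [568.92 -40.15 214.16] yaw [-179.98   -0.06    2.33] F [0.02 0.18 0.05] w -0.06164654707947773
slide [-110.36  -65.      0.05] turn [-0.02 -0.06  2.33]
```

Call:
play_rows --targets '[{"slide": [-36.8, -21.7, 0], "turn": [0, 0, 0.8], "hand": 0}, {"slide": [-36.8, -21.7, 0], "turn": [0, 0, 0.8], "hand": 0}, {"slide": [-36.8, -21.7, 0], "turn": [0, 0, 0.7], "hand": 0}, {"slide": [0, 0, 0], "turn": [0, 0, 0], "hand": 0}, {"slide": [0, 0, 0], "turn": [0, 0, 0], "hand": 0}]'

```text
clock: 20.82
eef_pos: [457.2, 21.0, 214.3]
tool_rot: [-3.142, -0.002, 0.007]
force: [0.1, -0.1, 0.8]
width: 0.2
```

```bash
python3 look.py P1; python3 -c "
from h import *
plan(456,20.3,214,0)"
```

```text
t 20.825 pos [457.22  21.01 214.3 ] yaw [-180.     -0.11    0.38] F [ 0.09 -0.08  0.79] w 0.1985774174495414
slide [ 134.66 -116.5    48.56] turn [-0.05 -0.1  53.88]
t 20.925 pos [457.33  20.73 214.  ] yaw [-179.98   -0.07    0.31] F [-0.33 -0.45 -0.2 ] w 0.11419319664668091
slide [ 134.44 -116.94   48.2 ] turn [-0.05 -0.05 53.81]
t 20.925 pos [457.33  20.73 214.  ] yaw [-179.98   -0.07    0.31] F [-0.33 -0.45 -0.2 ] w 0.11419319664668091
slide [-1.33  0.42  0.  ] turn [-0.02 -0.07  0.31]
```

View pics/P1w.png

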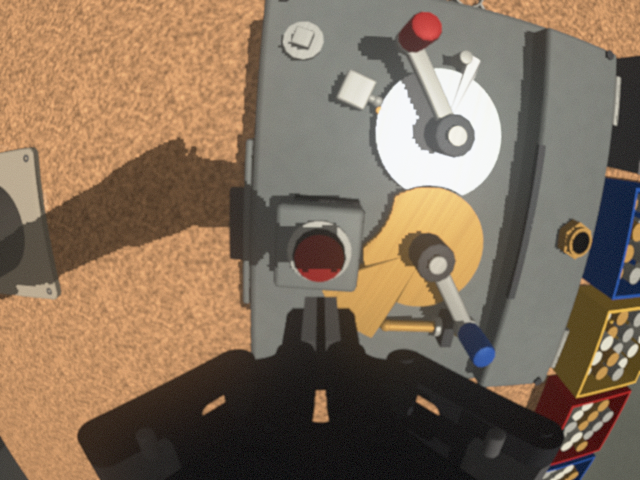

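View pics/P1.png

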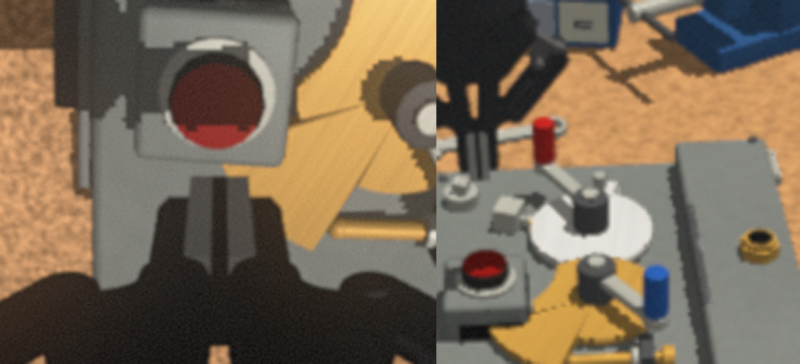

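```bash
python3 -c "
from h import *
print(wray((318.5,254),166)); plan(455.5,20.3,214,0)"
```

```text
[456.89  23.81 166.  ]
t 20.925 pos [457.33  20.73 214.  ] yaw [-179.98   -0.07    0.31] F [-0.33 -0.45 -0.2 ] w 0.11419319664668091
slide [-1.83  0.42  0.  ] turn [-0.02 -0.07  0.31]
```

Call:
play_rows --targets '[{"slide": [-1, -0.6, 15], "turn": [0, 0, 0], "hand": 0}, {"slide": [0, 0, 20], "turn": [0, 0, 0], "hand": 0}, {"slide": [0, 0, 5], "turn": [0, 0, 0], "hand": 0}, {"slide": [0, 0, 0], "turn": [0, 0, 0], "hand": 0}]'

```text
clock: 21.42
eef_pos: [455.5, 21.6, 173.8]
tool_rot: [-3.141, 0.0, 0.006]
force: [0.4, 0.5, 1.2]
width: -0.1
```

```bash
python3 look.py P2
```

```text
t 21.425 pos [455.46  21.6  173.79] yaw [-179.98    0.02    0.34] F [0.39 0.47 1.21] w -0.1032966420534137
slide [ 136.43 -115.99    7.79] turn [-0.01  0.03 53.84]
t 21.525 pos [455.76  21.76 174.37] yaw [-179.98   -0.06    0.35] F [ 1.17 -0.01  0.26] w -0.01470669215954882
slide [ 136.14 -115.8     8.54] turn [-0.04 -0.05 53.85]
```

View pics/P2.png

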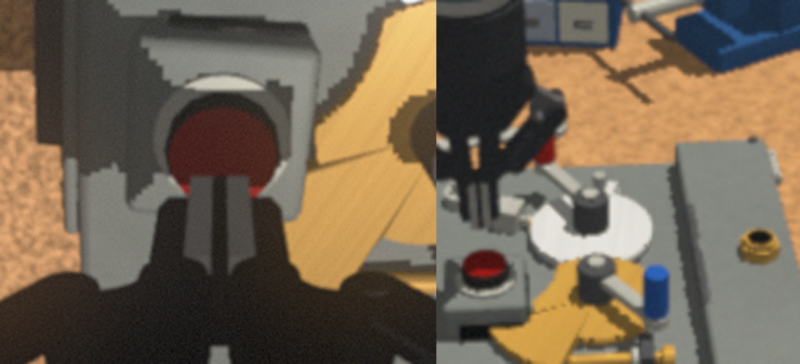

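Call:
play_rows --targets '[{"slide": [0, 0, 6], "turn": [0, 0, 0], "hand": 0}, {"slide": [0, 0, 6], "turn": [0, 0, 0], "hand": 0}, {"slide": [0, 0, 6], "turn": [0, 0, 0], "hand": 0}]'

```text
clock: 21.9
eef_pos: [455.0, 21.6, 155.5]
tool_rot: [3.141, -0.0, 0.006]
force: [0.7, 0.1, 1.0]
width: -0.1
```

Call:
play_rows --targets '[{"slide": [0, 0, 4], "turn": [0, 0, 0], "hand": 0}, {"slide": [0, 0, 4], "turn": [0, 0, 0], "hand": 0}]'

```text
clock: 22.15
eef_pos: [455.0, 21.7, 147.6]
tool_rot: [3.142, 0.0, 0.006]
force: [-0.6, 0.3, -1.0]
width: -0.2
```

Call:
play_rows --targets '[{"slide": [0, 0, 4], "turn": [0, 0, 0], "hand": 0}]'

```text
clock: 22.28
eef_pos: [455.1, 21.7, 143.7]
tool_rot: [-3.142, -0.0, 0.006]
force: [0.1, -0.2, -0.9]
width: -0.1
```

Call:
play_rows --targets '[{"slide": [0, 0, 3], "turn": [0, 0, 0], "hand": 0}]'

```text
clock: 22.4
eef_pos: [455.0, 21.7, 140.7]
tool_rot: [3.142, 0.0, 0.007]
force: [-0.1, -0.4, 2.0]
width: 0.1
```

Contact near 141 (force rising); press the 8 mm travel in small steps.

Call:
play_rows --targets '[{"slide": [0, 0, 2], "turn": [0, 0, 0], "hand": 0}]'

```text
clock: 22.52
eef_pos: [455.1, 21.7, 138.9]
tool_rot: [3.141, -0.0, 0.006]
force: [-1.5, -0.7, 3.8]
width: -0.2
```

Call:
play_rows --targets '[{"slide": [0, 0, 2], "turn": [0, 0, 0], "hand": 0}]'

```text
clock: 22.65
eef_pos: [455.1, 21.7, 137.1]
tool_rot: [3.141, -0.0, 0.007]
force: [-1.3, -0.1, 4.1]
width: -0.1
```

Call:
play_rows --targets '[{"slide": [0, 0, 2], "turn": [0, 0, 0], "hand": 0}]'

```text
clock: 22.78
eef_pos: [455.1, 21.7, 134.9]
tool_rot: [3.142, -0.0, 0.006]
force: [-0.4, 0.9, 2.1]
width: 0.1
```

Call:
play_rows --targets '[{"slide": [0, 0, 2], "turn": [0, 0, 0], "hand": 0}]'

```text
clock: 22.9
eef_pos: [455.1, 21.7, 132.9]
tool_rot: [3.142, -0.0, 0.006]
force: [-0.9, -0.6, 5.9]
width: 0.1
```

Call:
play_rows --targets '[{"slide": [0, 0, 1.5], "turn": [0, 0, 0], "hand": 0}]'

```text
clock: 23.02
eef_pos: [455.2, 21.7, 132.4]
tool_rot: [3.141, -0.0, 0.006]
force: [-5.3, -1.4, 29.6]
width: -0.3
```

Call:
play_rows --targets '[{"slide": [0, 0, -1], "turn": [0, 0, 0], "hand": 0}, {"slide": [0, 0, 0], "turn": [0, 0, 0], "hand": 0}, {"slide": [0, 0, 0], "turn": [0, 0, 0], "hand": 0}]'

```text
clock: 23.4
eef_pos: [455.1, 21.7, 132.7]
tool_rot: [3.141, -0.0, 0.006]
force: [-0.6, 0.3, 7.2]
width: -0.2
```

Call:
play_rows --targets '[{"slide": [0, 0, -10], "turn": [0, 0, 0], "hand": 0}, {"slide": [0, 0, -30], "turn": [0, 0, 0], "hand": 0}, {"slide": [0, 0, -50], "turn": [0, 0, 0], "hand": 0}, {"slide": [0, 0, -50], "turn": [0, 0, 0], "hand": 0}, {"slide": [0, 0, 0], "turn": [0, 0, 0], "hand": 0}]'

```text
clock: 24.02
eef_pos: [457.6, 22.3, 276.0]
tool_rot: [-3.141, -0.008, 0.006]
force: [1.1, -0.4, -0.1]
width: -0.2
```

```bash
python3 look.py E1; python3 -c "
import cv2
p=cv2.imread('pics/E1s.png')[140:360,200:420];cv2.imwrite('pics/E1sc.png',cv2.resize(p,None,fx=2.7,fy=2.7,interpolation=cv2.INTER_CUBIC))"
```

```text
t 24.025 pos [457.61  22.33 276.01] yaw [-179.99   -0.46    0.35] F [ 1.07 -0.39 -0.11] w -0.16090644164142737
slide [ 133.4  -115.24  111.11] turn [-0.23 -0.42 53.85]
t 24.125 pos [454.88  21.36 272.6 ] yaw [179.97  -0.03   0.34] F [ 0.04 -0.34 -0.08] w 0.10541589858915418
slide [ 136.97 -116.27  106.61] turn [ 0.01 -0.04 53.84]
```

View pics/E1w.png

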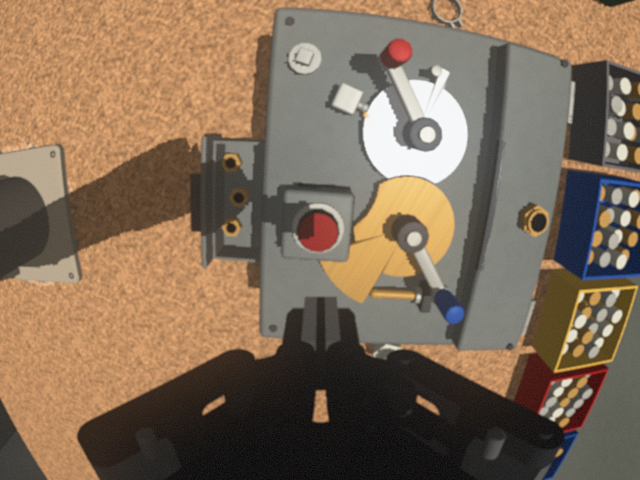

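View pics/E1sc.png

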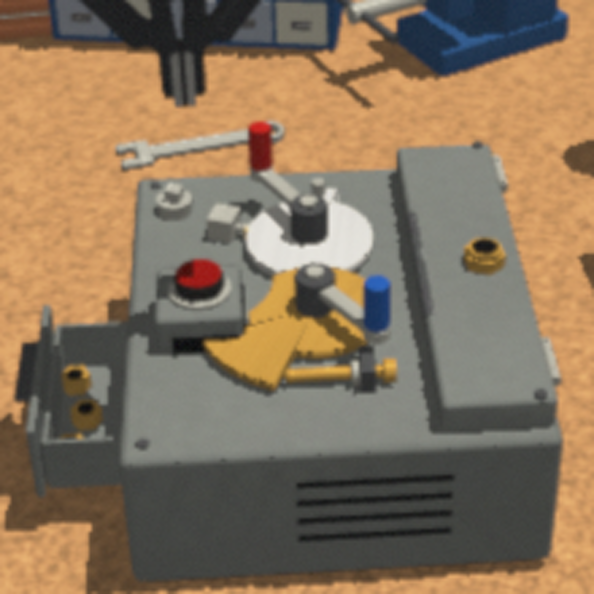

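```bash
python3 -c "
from cell import *
print(finish_job())"
```

```text
the job is handed in; nothing more can be done
None
```

The dispenser gave out its tray, and I handed the job in at about 24 s of the 67 s allowed; it reported no verdict.

- **Red lock lever:** I swung it with the post caged loosely between the fingers. It went over the click at about 8 N at the post, then came up on its stop with a firm 6.5 N, held half a second. That 8 N is more than the "some 5 N" given.
- **Blue selector lever:** I swung it about 63° (1.1 rad) until it met the screw tip. The force at the post was 6 to 8 N, held over a second, and the lever then stayed there.
- **Button:** I pressed it to the bottom and let it up again. The last 1.5 mm step peaked at about 30 N on the fingers, well over the 6 N the button needs; I backed off at once.

**Last pictures:**
- The red lever's ear is against its stop post.
- The blue lever's fan is on the screw tip.
- The tray is out by roughly 60 mm, judged by eye rather than measured.
- The button is up and the gripper is well clear.
- The loose fittings in view and the wrench look undisturbed, also judged by eye; the steel nut does not show in them.

**One disagreement:** the fingertips appeared about 28 mm higher in the camera images than the reported TCP. I went by the images for heights. Contact with the button at a TCP reading of about 141 mm, where its top is at 166 mm, bore this out.

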